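# Level the slide loader, stack the sample trays and start the run

## Robot

A 6-joint arm with a two-finger parallel gripper is mounted at the origin on the work surface. World frame = base frame: x ahead of the robot, y to its left, z up, the work surface at z = 0. Lengths are in mm, angles in rad, forces in N, time in s.
With the tool pointing down it reaches from about 375 to 925 mm from the base axis. Payload 5.7 kg.
Tool frame: the origin (TCP) lies on the centre line of the jaws, within the pads' length; the fingertips stand 11 mm ahead of it and the grasp point (between the pads) lies 8 mm behind it; z points along the fingers, y is the line along which they close (so a half turn about z gives the same grasp; the last joint's range is limited). The gripper opens to 85 mm and grips with 20 to 120 N. Pads are 22 mm wide; open, the fingers measure 114 mm over their backs; the gripper's body (76 mm by 85 mm) begins 54 mm behind the grasp point. The pads swing forward as they close: fully open they stand 13 mm farther back than shut.
Start: joints at [1.08, 0.359, 1.51, -0, 1.272, -0.115], TCP at [220.201, 558.1, 242.267] pointing down, gripper open.
Joint ranges: [-2.97, 2.97], [-1.01, 2.36], [0.21, 2.38], [-0.96, 4.11], [0.2, 2.71], [-2.98, 2.98]. Speed limits (rad/s): [2.39, 2.39, 3.14, 3.14, 3.14, 3.14].

## Interface

Orientations are given as a unit quaternion [w, x, y, z].
In Python, from station import env gives the robot as it stands.
- The arm moves only by the shell command python3 -m handwheel 'ROWS' [FORCE]. ROWS is JSON, a list of rows, each a list of 5 numbers: the shift along the tool's x, y, z in mm, then the turn about the tool's z in rad, then the finger opening in mm, from 0 to 85.4. In form: [[dx, dy, dz, roll, grip], ...]. A call has 1 to 12 rows; each row shifts and turns the commanded pose from where the row before left it, along the tool's axes as they then stand; what a row does not reach is not made up. A row lasts 1/12 s, in which the tool goes at most 41.7 mm and 7.16 degrees, less where a joint would pass 70% of its speed; a pose out of reach is approached as far as the arm can. A call with a gripper value outside its range is refused whole. The fingers move at their own pace and stop on an object; FORCE is the grip in N (left out, the last holds). Time passes only in rows, so rows that do not move let the fingers close. It gives the time, the measured TCP pose, the force, the opening and the grip force at its end, in the units of the state.
- env.observe(): the state, without advancing time (a new reading comes with each control period).
- env.snapshot(name): name is "side" or "top"; returns a dict with "image" (480x640x3 uint8, red, green, blue), "range_z" (480x640 float32, mm along the optical axis (not along the pixel's ray), 0 where there is no reading), "camera_matrix" (3x3 intrinsics, pixels), "T" (4x4, takes a point from camera to world coordinates). Camera axes: x right, y down, z forward; pixel columns grow to the right and rows downward; lengths in mm; the calibration is good to about 2 mm. A picture is of the moment at which its call begins.
- env.job_done(): hands the job in; it is judged then, once.
Trained networks look in the newest picture that a camera, given by its name, has taken for a name from the list of things; names that differ only in an ending like _2 or _b are one class to them, and where a whole thing is asked for, a point or a joint stands for the part that bears it (a point fixed in the world has none). Each returns a list of dicts, best first, with "p" (0 to 1); they miss things now and then, are a little off and sometimes report something else, mostly with a low value. They report only what shows in the picture. A call takes as long as a camera call. They do not tell look-alikes from the thing itself.
- env.boxes_of(camera, thing): "position" ([column, row] in pixels, amid what is visible of it).
- env.mark_of(camera, thing): "position" ([column, row] in pixels: a listed point, or the origin of a listed thing).
The state is a dict: "clock": time; "joints": joint angles; "dq": joint speeds; "joint_efforts": joint torques, N m; "ee_pos": TCP position; "orientation": TCP orientation; "contact_force": force on the tool from outside, world axes, zero at the start; "torque": the same for the moment, N m; "width": opening from 0.0 (shut) to 1.0 (fully open); "grasp_force": force on a finger pad.
Only numpy, scipy, OpenCV 4.12 (cv2) and the standard library are available. Lean on these libraries where they do the work, as an engineer would, in place of code of your own. Each camera call takes 0.05 s, during which the arm holds its last target. There are 200 camera calls.

## Task

Slide the orange wedge, thin end first, under the front edge of the loader's tilting deck until the deck's pointer stands at the red mark. Then load all the blue sample trays onto the levelled deck in one stack, in any order, each with its pins fully down in the sockets below it. With that done, start the run by pressing the blue, the yellow and the green key fully down, in that order and one at a time; leave the red key and everything else on the bench alone, and leave the deck at its mark on the wedge with all trays still stacked.

Things in the scene. Friction and masses are not known exactly. Their poses are not given: they have to be found in the camera images.
- tray_a: Blue sample tray with six white caps, 150 g (3 or 4 of 4 trays present, else None). 96 (x) x 54 mm (y), z up, body z = 8 to 28 mm, straight sides. Origin: centre, at pin-tip level; it stands on 4 round pins, 7 mm thick, 8 mm long, at x +-39, y +-18 mm; 11 mm square sockets, 14 mm deep, in its top above them. Pinned on another tray: 20 mm above it, body flush, either way round.
- tray_b: Blue sample tray with six yellow caps, 150 g (3 or 4 of 4 trays present, else None). 96 (x) x 54 mm (y), z up, body z = 8 to 28 mm, straight sides. Origin: centre, at pin-tip level; it stands on 4 round pins, 7 mm thick, 8 mm long, at x +-39, y +-18 mm; 11 mm square sockets, 14 mm deep, in its top above them. Pinned on another tray: 20 mm above it, body flush, either way round.
- tray_c: Blue sample tray with six amber caps, 150 g (3 or 4 of 4 trays present, else None). 96 (x) x 54 mm (y), z up, body z = 8 to 28 mm, straight sides. Origin: centre, at pin-tip level; it stands on 4 round pins, 7 mm thick, 8 mm long, at x +-39, y +-18 mm; 11 mm square sockets, 14 mm deep, in its top above them. Pinned on another tray: 20 mm above it, body flush, either way round.
- tray_d: Blue sample tray with six grey caps, 150 g (3 or 4 of 4 trays present, else None). 96 (x) x 54 mm (y), z up, body z = 8 to 28 mm, straight sides. Origin: centre, at pin-tip level; it stands on 4 round pins, 7 mm thick, 8 mm long, at x +-39, y +-18 mm; 11 mm square sockets, 14 mm deep, in its top above them. Pinned on another tray: 20 mm above it, body flush, either way round.
- wedge: Orange wedge, 250 g, 44 mm wide (y). Origin on its flat underside below the black grip fin; +x to the thin end (x = 112 mm, 3 mm thick). Top slopes 1 in 4 up to 26 mm at x = 20, flat to the thick end at x = -20 mm. Fin 30 mm long (x), 14 mm thick (y), z = 24 to 58 mm. Starts loose on the bench; friction holds it where it is left under the deck.
- loader: Fixed grey tray loader that carries the hinged deck, about 190 x 175 mm; origin on the bench, 25 mm in front of the seat; +x points level to the hinge. Two white posts, 62 mm tall, 14 x 10 mm, stand at x = -70, y = +-82 mm. The space under the deck is open from the front, 140 mm wide, back to x = 65 mm.
- deck (a joint): Tilt of the loader's aluminium deck about its hinge along the rear edge, rad: -0.08 at its lowest, 0 level, at most +0.05 (too high). It swings freely, falls by its own weight (0.6 kg), and is held up only by what is pushed under its front.
- seat (a point): Point on the deck's top midway between its four 11 mm square sockets (through the 12 mm deck, at x = +-18, y = +-39 mm: a tray's long side lies along this y). Moves with the deck; z is the deck's normal, +x to the hinge (axis at x = 55, z = -6 mm). 36 mm above the bench when level. Deck 130 mm wide, front edge at x = -105 mm. Pinned trays have their origins at z = -8, then 12, 32, 52 mm.
- foot (a point): Middle of the bottom of the round bar, 8 mm thick, 120 mm long, under the deck's front edge (x = -95, z = -16 mm from seat): 8 mm above the bench at its lowest, 20 mm when level. The wedge goes under this bar from the front, along the loader's +x, in the middle, where the deck has an orange stripe.
- pointer (a point): Tip of the deck's black pointer, level with the deck's top at its front left corner (x = -95, y = 74 mm from seat). Rises with the deck.
- mark (a point): Height mark: the red line on the white post beside the deck's front left corner (the right post has one too), 36 mm above the bench. Fixed; z up. The deck is level when the pointer stands at this height.
- key_blue (a joint): Travel of the blue key, m: 0 up, 0.006 fully down. Spring key: begins to move at 1.5 N, 5 N fully down; springs back. To be pressed.
- key_blue_top (a point): Middle of the top of the blue round key, 20 mm across, 52 mm above the bench; moves with it. The four keys stand 38 mm apart in a row on the white console (56 x 165 x 30 mm); which key is where in the row varies. Pressed straight down.
- key_yellow (a joint): Travel of the yellow key, m: 0 up, 0.006 fully down. Spring key: begins to move at 1.5 N, 5 N fully down; springs back. To be pressed.
- key_yellow_top (a point): Middle of the top of the yellow round key, 20 mm across, 52 mm above the bench; moves with it. The four keys stand 38 mm apart in a row on the white console (56 x 165 x 30 mm); which key is where in the row varies. Pressed straight down.
- key_green (a joint): Travel of the green key, m: 0 up, 0.006 fully down. Spring key: begins to move at 1.5 N, 5 N fully down; springs back. To be pressed.
- key_green_top (a point): Middle of the top of the green round key, 20 mm across, 52 mm above the bench; moves with it. The four keys stand 38 mm apart in a row on the white console (56 x 165 x 30 mm); which key is where in the row varies. Pressed straight down.
- key_red (a joint): Travel of the red key, m: 0 up, 0.006 fully down. Spring key: begins to move at 1.5 N, 5 N fully down; springs back. Stop key: leave alone.
- key_red_top (a point): Middle of the top of the red round key, 20 mm across, 52 mm above the bench; moves with it. The four keys stand 38 mm apart in a row on the white console (56 x 165 x 30 mm); which key is where in the row varies. Pressed straight down.
- reagent: Amber reagent bottle, 56 mm across, 120 mm tall, loose on the bench; leave alone. Origin at the centre of its underside.
- stain_jar: Small clear jar with a blue cap, 52 mm across, 70 mm tall, loose on the bench; leave alone. Origin at the centre of its underside.
- petri: Flat clear Petri dish, 94 mm across, 16 mm high, loose on the bench; leave alone. Origin at the centre of its underside.
- beaker: Glass beaker, 70 mm across, 85 mm tall, loose on the bench; leave alone. Origin at the centre of its underside.
- slide_box: Green slide box, 85 x 100 x 34 mm, loose on the bench; leave alone. Origin at the centre of its underside.
There are look-alikes about, which are no part of the job. Leave any brown look-alike of the tray_b alone.

How it is judged (in metres and radians):
On the way, in this order (a step that is already met when the one before it is completed fails the run):
1. the wedge lifts the deck until its pointer stands at the red mark (z of pointer in the frame of mark between -0.003 and 0.003 m and contact force between wedge and loader above 0.3 N and horizontal distance between wedge and seat below 0.17 m), for 0.4 s.
2. all the trays present are pinned in one stack on the deck (x of tray_a in the frame of seat between -0.008 and 0.008 m and y of tray_a in the frame of seat between -0.008 and 0.008 m and angle between the x axis of each of tray_a, tray_b, tray_c, tray_d and the y axis of seat, either way round below 0.2 rad and angle between each of tray_a, tray_b, tray_c, tray_d's own z axis and vertical below 0.07 rad and (z of tray_a in the frame of seat between -0.011 and -0.005 m or z of tray_a in the frame of seat between 0.009 and 0.015 m or z of tray_a in the frame of seat between 0.029 and 0.035 m or z of tray_a in the frame of seat between 0.049 and 0.055 m) and linear speed of each of tray_a, tray_b, tray_c, tray_d below 0.02 m/s and x of tray_b in the frame of seat between -0.008 and 0.008 m and y of tray_b in the frame of seat between -0.008 and 0.008 m and (z of tray_b in the frame of seat between -0.011 and -0.005 m or z of tray_b in the frame of seat between 0.009 and 0.015 m or z of tray_b in the frame of seat between 0.029 and 0.035 m or z of tray_b in the frame of seat between 0.049 and 0.055 m) and x of tray_c in the frame of seat between -0.008 and 0.008 m and y of tray_c in the frame of seat between -0.008 and 0.008 m and (z of tray_c in the frame of seat between -0.011 and -0.005 m or z of tray_c in the frame of seat between 0.009 and 0.015 m or z of tray_c in the frame of seat between 0.029 and 0.035 m or z of tray_c in the frame of seat between 0.049 and 0.055 m) and x of tray_d in the frame of seat between -0.008 and 0.008 m and y of tray_d in the frame of seat between -0.008 and 0.008 m and (z of tray_d in the frame of seat between -0.011 and -0.005 m or z of tray_d in the frame of seat between 0.009 and 0.015 m or z of tray_d in the frame of seat between 0.029 and 0.035 m or z of tray_d in the frame of seat between 0.049 and 0.055 m)), for 0.3 s.
3. the blue key is pressed on its own (value of joint key_blue above 0.0042 m and value of joint each of key_yellow, key_green, key_red below 0.002 m), for 0.05 s.
4. the yellow key is pressed on its own (value of joint key_yellow above 0.0042 m and value of joint each of key_blue, key_green, key_red below 0.002 m), for 0.05 s.
5. the green key is pressed on its own (value of joint key_green above 0.0042 m and value of joint each of key_blue, key_yellow, key_red below 0.002 m), for 0.05 s.
At the end, for the whole second after the job is handed in: Deck resting on the wedge, pointer within 3 mm of the mark; all trays in one stack on the deck, at rest, pins home (within 3 mm of pinned height, 8 mm sideways, tilt under 0.07 rad); blue, yellow, green pressed 4.2 mm or more, in that order, after stacking; all keys up (all of step 1 and all of step 2 and value of joint each of key_blue, key_yellow, key_green, key_red below 0.002 m and linear speed of wedge below 0.02 m/s); the robot touches nothing.
It fails at once if the red key is pressed (value of joint key_red above 0.003 m).
It fails at once if two keys are down at once (value of joint each of key_blue, key_yellow above 0.003 m or value of joint each of key_blue, key_green above 0.003 m or value of joint each of key_blue, key_red above 0.003 m or value of joint each of key_yellow, key_green above 0.003 m or value of joint each of key_yellow, key_red above 0.003 m or value of joint each of key_green, key_red above 0.003 m).
It fails at once if a bystander is moved by more than 40 mm or tipped over (distance of any of reagent, stain_jar, petri, beaker, slide_box from where it was at the start of the episode above 0.04 m or angle between any of reagent, stain_jar, petri, beaker, slide_box's own z axis and vertical above 0.6 rad).
Of tray_a, tray_b, tray_c, tray_d only 3 to 4 are there at a start; the rules pass over those that are not, and their reading is None.
At some moment in a run one of tray_a, tray_b, tray_c, tray_d, wedge may be knocked a few centimetres aside while the robot is not near it.
Once in a run the grip may slacken for a moment while it holds something.
It also fails if it takes over 208 s, if anything falls off the work surface, if the arm or the gripper's body presses on something with over 40 N, if the wrist force passes 120 N, or if a joint passes its speed limit or range.

## Working session

There is one attempt and no reset: what is moved stays moved. The work goes in short steps, Python scripts to look and compute and a shell command to move; the robot and the scene stay as the last step left them, time stands still between calls to the robot, and variables do not carry over. Pictures are saved under pics/ and viewed, at most 14 in all, crops included, and the job is handed in when it is done.

```bash
ls; mkdir -p pics
python3 - <<'E'
from station import env
import cv2
print(env.observe())
for c in("top","side"):
    s=env.snapshot(c); cv2.imwrite(f"pics/{c}0.png",s["image"][:,:,::-1]); print(s["camera_matrix"],s["T"])
    for t in("tray_a","tray_b","wedge","loader","seat","foot","pointer","mark","key_blue_top","key_yellow_top","key_green_top","key_red_top"):
        print(c,t,[(round(d["p"],2),[round(v) for v in d["position"]]) for d in env.mark_of(c,t)][:6])
E
```

```text
pics
{'clock': 0.0, 'joints': array([ 1.07987684e+00,  3.59483833e-01,  1.51145174e+00,  3.08691616e-06,
        1.27251207e+00, -1.15122494e-01]), 'dq': array([-0.00161376,  0.00119219,  0.00029831,  0.00028281, -0.000184  ,
       -0.00067375]), 'joint_efforts': array([ 3.41957093e-04, -5.27614260e+01, -2.78623939e+01, -5.10116740e-05,
        1.30473945e-02, -1.45613978e-05]), 'ee_pos': array([219.9072871 , 557.52360837, 241.45883606]), 'orientation': array([-2.78176630e-04,  1.86795162e-01,  9.82398446e-01, -8.84797236e-04]), 'contact_force': array([-0.23532103, -0.07810153,  0.18646057]), 'torque': array([-0.02100059,  0.00774997, -0.00956442]), 'grasp_force': 0.0, 'width': 1.0009126928081997}
[[510.15204811   0.         316.83861067]
 [  0.         510.15204811 238.05107407]
 [  0.           0.           1.        ]] [[-2.39757636e-02 -9.87744998e-01  1.54223807e-01  2.77633673e+02]
 [-9.99619610e-01  2.15831470e-02 -1.71698391e-02  1.08266923e+02]
 [ 1.36307876e-02 -1.54576802e-01 -9.87886741e-01  1.51373775e+03]
 [ 0.00000000e+00  0.00000000e+00  0.00000000e+00  1.00000000e+0
[... 957 characters left out ...]
286e-02 -6.36675555e-01 -7.70973080e-01  1.11594815e+03]
 [ 0.00000000e+00  0.00000000e+00  0.00000000e+00  1.00000000e+00]]
side tray_a [(0.85, [268, 190]), (0.79, [318, 209]), (0.78, [223, 168]), (0.7, [344, 378]), (0.55, [274, 231])]
side tray_b [(0.85, [268, 190]), (0.79, [318, 209]), (0.78, [223, 168]), (0.7, [344, 378]), (0.55, [274, 231])]
side wedge [(0.77, [333, 332])]
side loader [(0.64, [378, 264])]
side seat [(0.78, [385, 257])]
side foot [(0.89, [358, 267])]
side pointer [(0.87, [349, 244])]
side mark [(0.74, [347, 243])]
side key_blue_top [(0.72, [344, 382]), (0.55, [403, 346])]
side key_yellow_top [(0.38, [371, 310])]
side key_green_top []
side key_red_top [(0.48, [389, 331])]
```

Run:
```python
import cv2
for c,(x0,y0,x1,y1) in(("top",(110,130,510,330)),("side",(190,130,490,430))):
    i=cv2.imread(f"pics/{c}0.png")[y0:y1,x0:x1]; f=2 if c=="top" else 2
    cv2.imwrite(f"pics/{c}0c.png",cv2.resize(i,None,fx=f,fy=f,interpolation=cv2.INTER_CUBIC))
```

```text
(no output)
```

View pics/top0c.png

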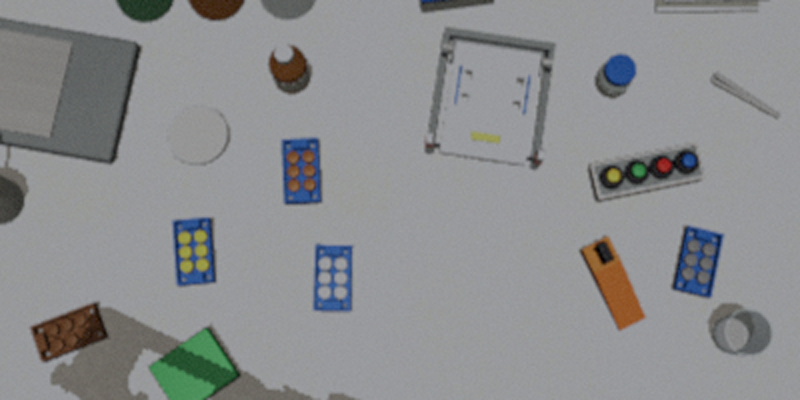

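View pics/side0c.png

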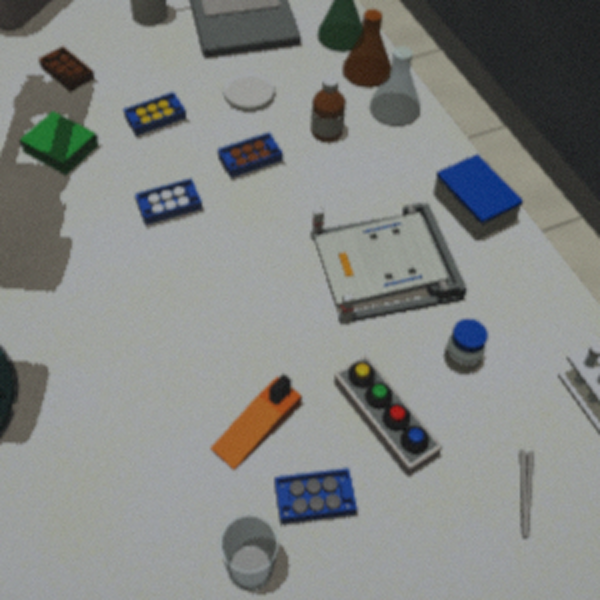

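Four trays are present: white (276,271), yellow (208,256), amber (261,219) and grey (456,264) in the top picture. The brown tray at (144,296) is the look-alike, since it is not blue, so I leave it alone. The wedge is at (408,259) with its thin end towards (425,292). The keys, left to right, are yellow (416,218), green (429,216), red (442,213) and blue (454,210).

```bash
cat > h.py <<'E'
import numpy as np, cv2
from station import env
def ray(s,px,z):
    "pixel -> world xy on plane z"
    K,T=s["camera_matrix"],s["T"]; d=T[:3,:3]@np.linalg.solve(K,[px[0],px[1],1.]); o=T[:3,3]
    return (o+d*(z-o[2])/d[2])[:2]
def proj(s,P):
    K,T=s["camera_matrix"],s["T"]; q=(np.atleast_2d(P)-T[:3,3])@T[:3,:3]@K.T
    return q[:,:2]/q[:,2:]
def cloud(s):
    K,T=s["camera_matrix"],s["T"]; v,u=np.mgrid[:480,:640]; z=s["range_z"]
    c=np.stack([(u-K[0,2])/K[0,0]*z,(v-K[1,2])/K[1,1]*z,z],-1)
    return c@T[:3,:3].T+T[:3,3]
def hsv(s): return cv2.cvtColor(s["image"],cv2.COLOR_RGB2HSV)
def blob(mask,near,r):
    m=np.zeros_like(mask); cv2.circle(m,tuple(int(round(v)) for v in near),r,1,-1); m=(m&mask).astype(np.uint8)
    m=cv2.morphologyEx(m,cv2.MORPH_CLOSE,np.ones((7,7),np.uint8))
    n,l,st,ce=cv2.connectedComponentsWithStats(m); i=1+np.argmax(st[1:,4]); return l==i
def rect(P):
    "xy points -> centre, long, short, yaw of the long side"
    (c,(w,h),a)=cv2.minAreaRect(P.astype(np.float32)); a=np.radians(a)
    if w<h: w,h,a=h,w,a+np.pi/2
    return np.round(c,1),round(w,1),round(h,1),round((a+np.pi/2)%np.pi-np.pi/2,3)
def planerect(s,m,z):
    "outline of mask put on plane z"
    cs,_=cv2.findContours(m.astype(np.uint8),cv2.RETR_EXTERNAL,cv2.CHAIN_APPROX_NONE)
    c=max(cs,key=cv2.contourArea)[:,0,:]
    return rect(np.array([ray(s,p,z) for p in c]))
def blue(s): h=hsv(s); return ((h[...,0]>100)&(h[...,0]<125)&(h[...,1]>120)).astype(np.uint8)
def orange(s): h=hsv(s); return ((h[...,0]>4)&(h[...,0]<20)&(h[...,1]>150)&(h[...,2]>110)).astype(np.uint8)
E
python3 - <<'E'
from h import *
N={"a":([276,271],[274,231]),"b":([208,256],[268,187]),"c":([261,216],[316,207]),"d":([458,261],[347,378])}
for k,c in enumerate(("top","side")):
    s=env.snapshot(c); C=cloud(s)
    for n,p in N.items():
        m=blob(blue(s),p[k],26 if k==0 else 26)
        print(c,n,planerect(s,m,28 if k==0 else 20),"z",np.percentile(C[m][:,2],[5,50,95]).round(),m.sum())
    p=[(415,275),(318,345)][k]; m=blob(orange(s),p,50)
    print(c,"wedge",rect(C[m][:,:2]),np.percentile(C[m][:,2],[2,50,98]).round(),m.sum())
    h=hsv(s); f=[(411,256),(330,325)][k]; mm=blob((h[...,2]<60).astype(np.uint8),f,12); print(" fin",C[mm].mean(0).round(1),ray(s,np.argwhere(mm).mean(0)[::-1],50),mm.sum())
    for t,z in(("seat",33),("foot",8),("pointer",24),("mark",36),("loader",0),("wedge",0)):
        for d in env.mark_of(c,t)[:1]: print(t,ray(s,d["position"],z).round())
    if k==0:
        for n,p in(("y",(416.5,217.5)),("g",(429,215.5)),("r",(441.5,213)),("b",(454,210.5))): print(n,ray(s,p,52).round())
    else:
        for n,p in(("y",(371,315)),("g",(379.5,325.5)),("r",(388.5,336)),("b",(398,348))): print(n,ray(s,p,52).round())
print(env.observe()["clock"])
E
```

```text
top a (array([422.5, 203.2]), 91.7, 50.9, np.float64(-0.045)) z [12. 24. 32.] 561
top b (array([465.9, 405.9]), 93.8, 53.3, np.float64(0.074)) z [12. 24. 32.] 582
top c (array([582.6, 247.8]), 96.2, 50.3, np.float64(-0.004)) z [12. 24. 33.] 545
top d (array([ 434.2, -332.7]), 94.3, 54.3, np.float64(-0.265)) z [13. 24. 33.] 591
top wedge (array([340.5, -62.6]), 363.2, 127.1, np.float64(-1.149)) [ 5. 21. 63.] 611
 fin [ 446.5 -188.    58.4] [ 447.45753023 -189.6928111 ] 53
seat [705. -42.]
foot [613. -20.]
pointer [628.  54.]
mark [616.  55.]
loader [672. -38.]
wedge [ 455. -189.]
y [ 560. -210.]
g [ 566. -247.]
r [ 572. -284.]
b [ 579. -322.]
side a (array([420.3, 203.4]), 95.1, 59.2, np.float64(-0.026)) z [14. 24. 30.] 282
side b (array([502.4, 413. ]), 54.5, 23.7, np.float64(1.464)) z [19. 25. 31.] 61
side c (array([581.6, 248.4]), 97.6, 56.2, np.float64(0.017)) z [16. 25. 31.] 206
side d (array([ 432.4, -335.3]), 95.5, 56.9, np.float64(-0.277)) z [13. 23. 30.] 814
side wedge (array([ 288.6, -439.6]), 602.3, 107.4, np.float64(1.102)) [ 3. 17. 31.] 652
 fin [ 446.6 -198.    40.7] [ 444.46102266 -202.5989185 ] 127
seat [701. -41.]
foot [617. -26.]
pointer [614.  57.]
mark [617.  53.]
loader [677. -31.]
wedge [ 448. -190.]
y [ 557. -214.]
g [ 564. -251.]
r [ 571. -287.]
b [ 577. -327.]
2.0
```

```bash
cat >> h.py <<'E'
from scipy.optimize import minimize
W=np.array([[x,y,z] for y in(-22,22) for x,z in((-20,0),(-20,26),(20,26),(112,3),(112,0))],float)
TR=np.array([[x,y,z] for y in(-27,27) for x in(-48,48) for z in(8,28)],float)
def place(P,q):
    c,s=np.cos(q[2]),np.sin(q[2]); return P@np.array([[c,s,0],[-s,c,0],[0,0,1]])+[q[0],q[1],q[3] if len(q)>3 else 0]
def sil(shape,P,s,up=8):
    h=cv2.convexHull((proj(s,P)*up+(up-1)/2).astype(np.float32)).round().astype(np.int32)
    m=np.zeros((480*1,640*1),np.float32); x0,y0=h[:,0].min(0)//up-2; x1,y1=h[:,0].max(0)//up+3
    b=np.zeros(((y1-y0)*up,(x1-x0)*up),np.uint8); cv2.fillConvexPoly(b,h-[[x0*up,y0*up]],255)
    m[y0:y1,x0:x1]=cv2.resize(b,(x1-x0,y1-y0),interpolation=cv2.INTER_AREA)/255.; return m
def fit(P,q0,views,z=0):
    "views: list of (snapshot, mask)"
    f=lambda q:sum(np.abs(sil(None,place(P,[q[0],q[1],q[2]/100,z]),s)-m).sum() for s,m in views)
    r=minimize(f,[q0[0],q0[1],q0[2]*100],method="Nelder-Mead",options=dict(initial_simplex=[[q0[0]+a,q0[1]+b,q0[2]*100+c] for a,b,c in((0,0,0),(8,0,0),(0,8,0),(0,0,8))]))
    return r.x[0].round(1),r.x[1].round(1),(r.x[2]/100).round(3),round(r.fun)
E
python3 - <<'E'
from h import *
V=[]
for c,p in(("top",(415,275)),("side",(318,345))):
    s=env.snapshot(c); V.append((s,blob(orange(s),p,45).astype(np.float32)))
for v in([V[0]],[V[1]],V): print(fit(W,[450,-190,np.pi+.4],v))
c=V[0][0]
print([ (x,proj(c,place(W,[450,-190,np.pi+.4]))[x].round()) for x in (3,8)])
E
```

```text
(np.float64(449.1), np.float64(-189.7), np.float64(3.571), 113)
(np.float64(444.6), np.float64(-189.0), np.float64(3.576), 239)
(np.float64(446.1), np.float64(-190.1), np.float64(3.576), 359)
[(3, array([418., 294.])), (8, array([432., 288.]))]
```

```bash
cat >> h.py <<'E'
from scipy.ndimage import map_coordinates, gaussian_filter
def deckpts(P,q,t):
    "seat-frame points -> world; q = seat-level x,y,yaw; t = tilt"
    P=np.atleast_2d(np.array(P,float)); d=P-[55,0,-6]; c,s=np.cos(t),np.sin(t)
    # positive t raises the front (x<0)
    d=np.stack([c*d[:,0]+s*d[:,2],d[:,1],-s*d[:,0]+c*d[:,2]],1)+[55,0,-6]
    return place(d,[q[0],q[1],q[2],36])
SK=[(x,y,0) for x in(-18,18) for y in(-39,39)]
def fitdeck(q0,snaps,t,span=12):
    G=[(s,cv2.cvtColor(s["image"],cv2.COLOR_RGB2GRAY).astype(float)) for s in snaps]
    g=np.linspace(-4,4,5)
    IN=np.array([(x+a,y+b,0) for x,y,_ in SK for a in g for b in g])
    OUT=np.array([(x+10*np.cos(a),y+10*np.sin(a),0) for x,y,_ in SK for a in np.linspace(0,6.28,16,False)])
    def f(q):
        r=0
        for s,i in G:
            v=lambda P:map_coordinates(i,proj(s,deckpts(P,[q[0],q[1],q[2]/100],t))[:,::-1].T,order=1).mean()
            r+=v(IN)-v(OUT)
        return r
    best=min(((f([q0[0]+a,q0[1]+b,q0[2]*100+c]),a,b,c) for a in range(-span,span+1,3) for b in range(-span,span+1,3) for c in(-8,-4,0,4,8)))
    b=[q0[0]+best[1],q0[1]+best[2],q0[2]*100+best[3]]
    r=minimize(f,b,method="Nelder-Mead",options=dict(initial_simplex=[[b[0]+i,b[1]+j,b[2]+k] for i,j,k in((0,0,0),(3,0,0),(0,3,0),(0,0,3))]))
    return r.x[0].round(1),r.x[1].round(1),(r.x[2]/100).round(3),round(r.fun,1)
E
python3 - <<'E'
from h import *
S=[env.snapshot(c) for c in("top","side")]
for v in(S[:1],S[1:],S): q=fitdeck([703,-41,-.13],v,-.08); print(q)
out=[]
for s in S:
    p=proj(s,deckpts(SK+[(-95,74,0),(-95,0,-16),(-105,-65,0),(-105,65,0)],q,-.08)); c=p[:4].mean(0).astype(int)+[-5,8]
    i=s["image"][c[1]-40:c[1]+50,c[0]-45:c[0]+45,::-1]; i=cv2.resize(i,None,fx=4.4,fy=4.4,interpolation=cv2.INTER_CUBIC)
    for a in p: cv2.circle(i,tuple(((a-c+[45,40]+.5)*4.4).round().astype(int)),2,(0,0,255),-1)
    out.append(i)
cv2.imwrite("pics/deck1.png",np.hstack(out))
E
```

```text
(np.float64(702.5), np.float64(-39.8), np.float64(-0.183), np.float64(-27.6))
(np.float64(696.7), np.float64(-39.8), np.float64(-0.18), np.float64(-51.7))
(np.float64(698.7), np.float64(-39.8), np.float64(-0.175), np.float64(-62.6))
```

View pics/deck1.png

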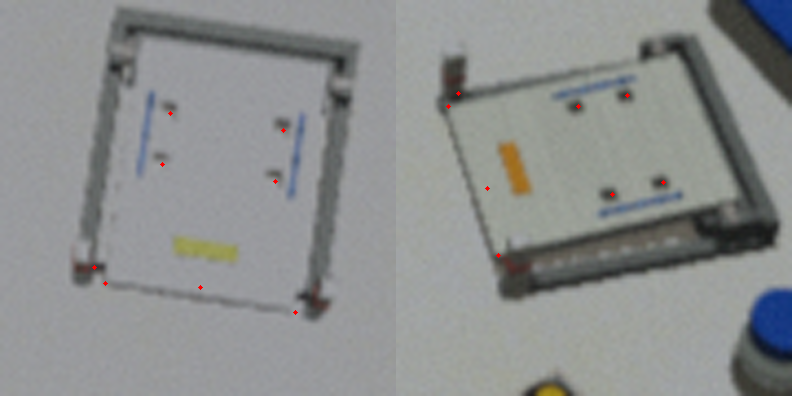

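The side view shows the orange stripe at (515,168). All four sockets are visible and my fit is good to a few mm; I'll refine it once the deck is level. Wedge first.

```bash
cat >> h.py <<'E'
def tool():
    o=env.observe(); w,x,y,z=o["orientation"]; p=o["ee_pos"]
    X=np.array([1-2*(y*y+z*z),2*(x*y+w*z)]); return o,p,np.arctan2(X[1],X[0])
def plan(*targets):
    "targets (x,y,z,phi): roll first, then shifts in the turned frame"
    o,p,f=tool(); print("now",p.round(1),"phi",round(f,3),"q6",round(o["joints"][5],2),"F",o["contact_force"].round(1),"w",round(o["width"]*85.4,1),"grip",round(float(o["grasp_force"]),1),"t",round(o["clock"],1))
    for x,y,z,g in targets:
        g=f if g is None else g
        d=np.array([x,y])-p[:2]; c,s=np.cos(g),np.sin(g)
        print("roll",round(-(g-f),3),"dx,dy,dz",round(c*d[0]+s*d[1],1),round(s*d[0]-c*d[1],1),round(p[2]-z,1)); p=np.array([x,y,z]); f=g
E
python3 - <<'E'
from h import *
plan((450,350,240,.431),(447.5,-189.8,240,.431),(447.5,-189.8,41,.431))
E
```

```text
now [220.2 558.1 242.3] phi 2.766 q6 -0.12 F [ 0.8 -0.1  0.2] w 85.4 grip 0.0 t 2.2
roll 2.335 dx,dy,dz 121.8 285.1 2.3
roll -0.0 dx,dy,dz -227.8 489.4 0
roll -0.0 dx,dy,dz 0.0 0.0 199.0
```

```bash
R="python3 -m handwheel"
python3 -m handwheel '[[0,0,0,0.12,60],[0,0,0,0.12,60],[0,0,0,0.12,60],[0,0,0,0.12,60],[0,0,0,0.12,60],[0,0,0,0.12,60],[0,0,0,0.12,60],[0,0,0,0.12,60],[0,0,0,0.12,60],[0,0,0,0.12,60]]' 40
python3 -m handwheel '[[0,0,0,0.12,60],[0,0,0,0.12,60],[0,0,0,0.12,60],[0,0,0,0.12,60],[0,0,0,0.12,60],[0,0,0,0.12,60],[0,0,0,0.12,60],[0,0,0,0.12,60],[0,0,0,0.12,60],[0,0,0,0.055,60]]'
python3 -m handwheel '[[12.2,28.5,0,0,60],[12.2,28.5,0,0,60],[12.2,28.5,0,0,60],[12.2,28.5,0,0,60],[12.2,28.5,0,0,60],[12.2,28.5,0,0,60],[12.2,28.5,0,0,60],[12.2,28.5,0,0,60],[12.2,28.5,0,0,60],[12.2,28.5,0,0,60]]'
python3 -m handwheel '[[-14,30,0,0,60],[-14,30,0,0,60],[-14,30,0,0,60],[-14,30,0,0,60],[-14,30,0,0,60],[-14,30,0,0,60],[-14,30,0,0,60],[-14,30,0,0,60]]'
python3 -m handwheel '[[-14,30,0,0,60],[-14,30,0,0,60],[-14,30,0,0,60],[-14,30,0,0,60],[-14,30,0,0,60],[-14,30,0,0,60],[-14,30,0,0,60],[-14,30,0,0,60],[0,0,0,0,60]]'
python3 - <<'E'
from h import *
plan((447.5,-189.8,240,.431),(447.5,-189.8,41,.431))
E
```

```text
clock: 3.03
ee_pos: [220.2, 558.1, 242.3]
orientation: [0.0, 0.711, 0.703, -0.0]
contact_force: [0.6, 0.4, -0.6]
width: 0.702
grasp_force: 0.0
clock: 3.87
ee_pos: [220.2, 558.1, 242.3]
orientation: [0.0, 0.978, 0.211, -0.0]
contact_force: [0.1, 0.6, 0.6]
width: 0.701
grasp_force: 0.0
clock: 4.7
ee_pos: [451.1, 348.9, 242.4]
orientation: [-0.0, 0.977, 0.214, 0.0]
contact_force: [0.8, 0.8, 1.1]
width: 0.706
grasp_force: 0.0
clock: 5.37
ee_pos: [448.3, 83.7, 242.5]
orientation: [0.0, 0.977, 0.214, 0.0]
contact_force: [0.7, -0.6, -0.2]
width: 0.702
grasp_force: 0.0
clock: 6.12
ee_pos: [447.9, -185.4, 242.8]
orientation: [0.002, 0.977, 0.212, 0.001]
contact_force: [0.7, -0.5, -0.3]
width: 0.706
grasp_force: 0.0
now [ 447.9 -185.4  242.8] phi 0.427 q6 0.61 F [ 0.7 -0.5 -0.3] w 60.3 grip 0.0 t 6.1
roll -0.004 dx,dy,dz -2.2 3.9 2.8
roll -0.0 dx,dy,dz 0.0 0.0 199.0
```

```bash
python3 -m handwheel '[[-2.2,4,30,0,60],[0,0,35,0,60],[0,0,35,0,60],[0,0,30,0,60],[0,0,25,0,60],[0,0,20,0,60],[0,0,15,0,60],[0,0,11,0,60],[0,0,0,0,60]]' 60
python3 -m handwheel '[[0,0,0,0,10],[0,0,0,0,10],[0,0,0,0,10],[0,0,0,0,10],[0,0,0,0,10],[0,0,0,0,10],[0,0,0,0,10],[0,0,0,0,10]]' 60
```

```text
clock: 6.87
ee_pos: [445.4, -183.1, 39.4]
orientation: [-0.001, 0.977, 0.214, -0.001]
contact_force: [0.4, 0.7, -0.6]
width: 0.7
grasp_force: 0.0
clock: 7.53
ee_pos: [447.9, -184.9, 42.5]
orientation: [0.001, 0.977, 0.214, 0.001]
contact_force: [0.3, -0.8, 6.8]
width: 0.149
grasp_force: 59.2
```

```bash
python3 -m handwheel '[[0,0,-10,0,10],[0,0,-20,0,10],[0,0,-20,0,10],[0,0,0,-0.1,10],[0,0,0,-0.1,10],[0,0,0,-0.1,10],[0,0,0,-0.1,10],[0,0,0,-0.1,10],[0,0,0,-0.1,10],[0,0,0,-0.1,10],[0,0,0,-0.1,10]]' 60
python3 - <<'E'
from h import *
plan((478,0,90,2.963))
E
```

```text
clock: 8.45
ee_pos: [446.1, -183.8, 91.8]
orientation: [-0.0, 0.815, 0.579, -0.0]
contact_force: [0.4, -0.2, -1.7]
width: 0.15
grasp_force: 58.6
now [ 446.1 -183.8   91.8] phi 1.236 q6 -0.2 F [ 0.4 -0.2 -1.7] w 12.8 grip 58.6 t 8.4
roll -1.727 dx,dy,dz 1.3 186.6 1.8
```

```bash
python3 -m handwheel '[[25,-8,-5,0,10],[25,-8,0,0,10],[25,-8,0,0,10],[25,-8,0,0,10],[25,-8,0,0,10],[25,-8,0,0,10],[25,-8,0,0,10]]'
python3 -m handwheel '[[0,0,0,-0.12,10],[0,0,0,-0.12,10],[0,0,0,-0.12,10],[0,0,0,-0.12,10],[0,0,0,-0.12,10],[0,0,0,-0.12,10],[0,0,0,-0.12,10],[0,0,0,-0.12,10],[0,0,0,-0.12,10],[0,0,0,-0.12,10]]'
python3 -m handwheel '[[0,0,0,-0.12,10],[0,0,0,-0.12,10],[0,0,0,-0.12,10],[0,0,0,-0.12,10],[0,0,0,-0.047,10],[0,0,0,0,10],[0,0,0,0,10]]'
python3 - <<'E'
from h import *
V=[]
for c in("top","side"):
    s=env.snapshot(c); p=proj(s,[480,0,60])[0]; V.append((s,blob(orange(s),p,70).astype(np.float32)))
o,p,f=tool()
for v in([V[0]],[V[1]],V): print(fit(W,[p[0],p[1],f-np.pi],v,z=p[2]-41))
plan((478,0,55,None))
E
```

```text
clock: 9.03
ee_pos: [451.5, 0.8, 96.9]
orientation: [-0.0, 0.817, 0.577, -0.0]
contact_force: [0.3, -0.1, -2.5]
width: 0.155
grasp_force: 58.8
clock: 9.87
ee_pos: [451.5, -0.4, 96.8]
orientation: [-0.0, 0.345, 0.939, -0.0]
contact_force: [0.2, -0.0, -2.4]
width: 0.152
grasp_force: 58.6
clock: 10.45
ee_pos: [451.8, -0.4, 96.7]
orientation: [-0.0, 0.093, 0.996, -0.0]
contact_force: [-0.1, -0.5, -2.2]
width: 0.15
grasp_force: 58.7
(np.float64(458.6), np.float64(10.8), np.float64(-0.402), 697)
(np.float64(453.1), np.float64(-1.9), np.float64(-0.17), 413)
(np.float64(457.0), np.float64(10.3), np.float64(-0.311), 1113)
now [452.   -0.5  96.5] phi 2.956 q6 -1.54 F [ 0.1 -0.5 -2.2] w 13.1 grip 58.7 t 10.6
roll -0.0 dx,dy,dz -25.5 5.3 41.5
```

```bash
python3 -m handwheel '[[-12.5,2.5,0,0,10],[-13,2.5,0,0,10],[0,0,20,0,10],[0,0,15,0,10],[0,0,10,0,10],[0,0,5,0,10],[0,0,2,0,10],[0,0,1.5,0,10],[0,0,0,0,10]]'
python3 - <<'E'
from h import *
V=[]
for c in("top","side"):
    s=env.snapshot(c); p=proj(s,[500,0,20])[0]; V.append((s,blob(orange(s),p,50).astype(np.float32)))
o,p,f=tool()
print(fit(W,[p[0],p[1],f-np.pi],V[1:]))
plan((562.7,-15.3,42,2.963))
E
```

```text
clock: 11.3
ee_pos: [478.4, -0.3, 43.0]
orientation: [0.0, 0.092, 0.996, -0.0]
contact_force: [-0.4, 0.9, -0.9]
width: 0.15
grasp_force: 58.8
(np.float64(486.6), np.float64(-0.3), np.float64(-0.186), 350)
now [ 4.787e+02 -3.000e-01  4.330e+01] phi 2.958 q6 -1.53 F [-0.2  0.5 -1.6] w 12.6 grip 58.8 t 11.4
roll -0.005 dx,dy,dz -85.4 0.2 1.3
```

```bash
python3 -m handwheel '[[0,0,1,0,10],[-8,0,0,-0.005,10],[-10,0,0,0,10],[-10,0,0,0,10],[-10,0,0,0,10],[-8,0,0,0,10],[-8,0,0,0,10],[-8,0,0,0,10],[-6,0,0,0,10],[0,0,0,0,10]]'
python3 - <<'E'
from h import *
s=env.snapshot("side"); c=(362,262); i=s["image"][c[1]-60:c[1]+60,c[0]-80:c[0]+80,::-1]
cv2.imwrite("pics/w1.png",cv2.resize(i,None,fx=5,fy=5,interpolation=cv2.INTER_CUBIC)); plan((562.7,-15.3,42,2.963))
E
```

```text
clock: 12.23
ee_pos: [539.6, -11.3, 42.2]
orientation: [-0.005, 0.089, 0.996, 0.0]
contact_force: [-16.4, 2.6, 22.6]
width: 0.153
grasp_force: 62.6
now [539.6 -11.3  42.2] phi 2.963 q6 -1.54 F [-15.7   3.   20.2] w 13.1 grip 62.6 t 12.3
roll 0.0 dx,dy,dz -23.4 0.2 0.2
```

View pics/w1.png

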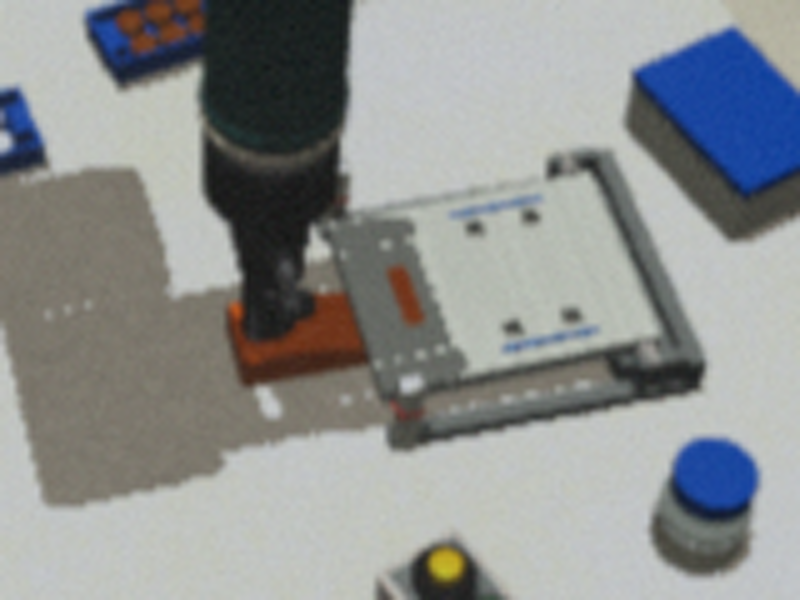

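The wedge is under the middle of the front bar, and the pad is at (270,330) on the fin. The deck has begun to rise, so I keep pushing.

```bash
python3 -m handwheel '[[-6,0,-1,0,10],[-6,0,0,0,10],[-6,0,0,0,10],[-3,0,0,0,10],[0,0,0,0,10],[0,0,0,0,10]]'
python3 - <<'E'
from h import *
s=env.snapshot("side")
V=[(s,blob(orange(s),proj(s,[540,-11,20])[0],40).astype(np.float32))]
plan((562.7,-15.3,42,2.963))
q=fitdeck([700,-40,-.178],[s],0,9); print(q)
C=cloud(s)
# height of deck top near front and rear
for X in(-85,-60,0,20):
  for Y in(-50,-25,25,50):
    u,v=proj(s,deckpts([(X,Y,0)],q,0))[0].round().astype(int); print(X,Y,np.median(C[v-1:v+2,u-1:u+2,2]).round(1),end="; ")
E
```

```text
clock: 12.78
ee_pos: [564.2, -15.9, 42.3]
orientation: [-0.002, 0.089, 0.996, 0.0]
contact_force: [-5.9, 0.8, 1.3]
width: 0.15
grasp_force: 59.6
now [564.2 -15.9  42.3] phi 2.963 q6 -1.54 F [-4.9  1.5  1.3] w 13.2 grip 59.6 t 12.8
roll -0.0 dx,dy,dz 1.5 0.3 0.3
(np.float64(697.2), np.float64(-39.5), np.float64(-0.177), np.float64(-62.2))
-85 -50 36.2; -85 -25 36.2; -85 25 35.8; -85 50 38.6; -60 -50 35.6; -60 -25 35.1; -60 25 36.8; -60 50 37.1; 0 -50 36.5; 0 -25 35.7; 0 25 35.6; 0 50 36.3; 20 -50 36.7; 20 -25 35.8; 20 25 37.2; 20 50 38.1;
```

```bash
python3 -m handwheel '[[0,0,0,0,30],[0,0,0,0,40],[0,0,0,0,40],[0,0,0,0,40],[0,0,-15,0,40],[0,0,-30,0,60],[0,0,-35,0,60],[0,0,-35,0,60],[0,0,-35,0,60],[0,0,-40,0,60]]'
python3 -m handwheel '[[35,0,0,0,60],[35,0,0,0,60],[35,0,0,0,60],[0,0,0,0,60]]'
python3 - <<'E'
from h import *
S=[env.snapshot(c) for c in("top","side")]
for s in S:
    q=fitdeck([699,-40,-.178],[s],0,9); print("seat",q); C=cloud(s)
    r=[]
    for X in(-85,-70,25,40):
        pts=proj(s,deckpts([(X,y,0) for y in range(-50,51,4) if abs(y)>18],q,0)).round().astype(int)
        r.append((X,np.median(C[pts[:,1],pts[:,0],2]).round(2)))
    print(r)
q=fitdeck([699,-40,-.178],S,0,9); print(q)
P=np.array([(-18,-39,0),(-18,39,0),(18,-39,0),(18,39,0),(-105,-65,0),(-105,65,0),(-95,74,0)])
out=[]
for s in S:
    p=proj(s,deckpts(P,q,0)); c=p[:4].mean(0).astype(int)+[-5,8]
    i=s["image"][c[1]-40:c[1]+50,c[0]-45:c[0]+45,::-1]; i=cv2.resize(i,None,fx=4.4,fy=4.4,interpolation=cv2.INTER_CUBIC)
    for a in p: cv2.circle(i,tuple(((a-c+[45,40]+.5)*4.4).round().astype(int)),2,(0,0,255),-1)
    out.append(i)
cv2.imwrite("pics/deck2.png",np.hstack(out))
plan()
E
```

```text
clock: 13.67
ee_pos: [565.4, -16.1, 234.1]
orientation: [-0.0, 0.089, 0.996, -0.0]
contact_force: [1.4, 0.1, 0.0]
width: 0.701
grasp_force: 0.0
clock: 14.0
ee_pos: [454.7, 4.1, 232.1]
orientation: [-0.004, 0.089, 0.996, 0.0]
contact_force: [-1.9, 0.8, -0.1]
width: 0.703
grasp_force: 0.0
seat (np.float64(702.1), np.float64(-39.6), np.float64(-0.18), np.float64(-37.9))
[(-85, np.float64(635.06)), (-70, np.float64(624.85)), (25, np.float64(38.06)), (40, np.float64(38.54))]
seat (np.float64(697.1), np.float64(-39.5), np.float64(-0.177), np.float64(-59.4))
[(-85, np.float64(37.09)), (-70, np.float64(36.53)), (25, np.float64(36.1)), (40, np.float64(35.84))]
(np.float64(698.9), np.float64(-39.5), np.float64(-0.175), np.float64(-80.4))
now [461.7   2.8 233.3] phi 2.963 q6 -1.54 F [1.1 0.2 0.8] w 60.0 grip 0.0 t 14.1
```

View pics/deck2.png

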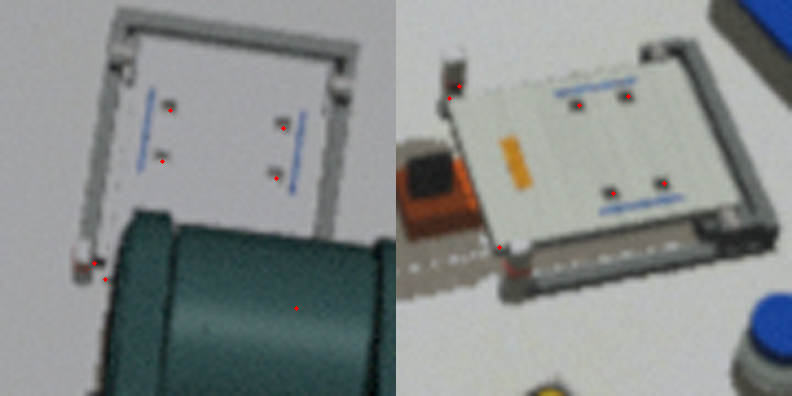

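Deck is level, with the surface at about 36 mm front and rear and the pointer beside the mark. The wedge sits in the middle of the front edge. Next, the exact tray poses.

```bash
cat >> h.py <<'E'
def filled(m):
    cs,_=cv2.findContours(m.astype(np.uint8),cv2.RETR_EXTERNAL,cv2.CHAIN_APPROX_NONE); o=np.zeros(m.shape,np.uint8)
    cv2.drawContours(o,[max(cs,key=cv2.contourArea)],-1,1,-1); return o.astype(np.float32)
def bluew(s): h=hsv(s); return ((h[...,0]>95)&(h[...,0]<130)&(h[...,1]>90)).astype(np.uint8)
def fittray(q,snaps,z=0,r=26):
    V=[(s,filled(blob(bluew(s),proj(s,[q[0],q[1],z+20])[0],r))) for s in snaps]
    return [fit(TR,q,[v],z) for v in V]
E
python3 - <<'E'
from h import *
S=[env.snapshot(c) for c in("top","side")]
for n,q in dict(a=(421,203,-.04),b=(466,407,.08),c=(582,248,0),d=(433,-333,-.27)).items():
    print(n,[tuple(map(float,x)) for x in fittray(q,S)])
E
```

```text
a [(423.8, 203.6, -0.039, 48.0), (420.1, 204.7, -0.09, 67.0)]
b [(467.1, 408.0, 0.073, 50.0), (465.1, 407.8, 0.031, 195.0)]
c [(584.4, 248.9, 0.043, 44.0), (589.4, 248.1, 0.004, 297.0)]
d [(434.8, -335.9, -0.261, 63.0), (432.8, -334.3, -0.26, 70.0)]
```

Run:
```python
from h import *
plan((422.5,204,233,3.092),(422.5,204,16,3.092))
```

```text
now [464.1   2.3 233.5] phi 2.963 q6 -1.54 F [ 0.5 -0.2 -0.2] w 60.5 grip 0.0 t 14.2
roll -0.129 dx,dy,dz 51.5 199.4 0.5
roll -0.0 dx,dy,dz 0.0 0.0 217.0
```

```bash
python3 -m handwheel '[[0,0,0,-0.065,80],[0,0,0,-0.064,80],[10,40,0,0,80],[10,40,0,0,80],[10,40,0,0,80],[10,40,0,0,80],[11,39,0,0,80],[0,0,0,0,80],[0,0,0,0,80]]' 50
python3 - <<'E'
from h import *
import time
plan((422.5,204,60,3.097)); plan((422.5,204,16,3.097))
E
```

```text
clock: 14.95
ee_pos: [422.4, 206.2, 232.8]
orientation: [0.001, 0.023, 1.0, 0.0]
contact_force: [0.2, -0.0, 0.3]
width: 0.94
grasp_force: 0.0
now [422.4 206.2 232.8] phi 3.097 q6 -1.22 F [ 0.2 -0.   0.3] w 80.3 grip 0.0 t 14.9
roll -0.0 dx,dy,dz -0.2 -2.2 172.8
now [422.4 206.2 232.8] phi 3.097 q6 -1.22 F [ 0.2 -0.   0.3] w 80.3 grip 0.0 t 14.9
roll -0.0 dx,dy,dz -0.2 -2.2 216.8
```

```bash
python3 -m handwheel '[[0,-2,35,0,80],[0,0,40,0,80],[0,0,40,0,80],[0,0,35,0,80],[0,0,30,0,80],[0,0,20,0,80],[0,0,10,0,80],[0,0,7,0,80],[0,0,0,0,80],[0,0,0,0,80]]'
python3 -m handwheel '[[0,0,0,0,70],[0,0,0,0,60],[0,0,0,0,50],[0,0,0,0,50],[0,0,0,0,50],[0,0,0,0,50],[0,0,0,0,50],[0,0,0,0,50]]' 50
python3 -m handwheel '[[0,0,-10,0,50],[0,0,-20,0,50],[0,0,-30,0,50],[0,0,-40,0,50],[0,0,-40,0,50],[0,0,-20,0,50],[0,0,0,0,50]]' 50
python3 - <<'E'
from h import *
plan((690,-38,130,1.393))
E
```

```text
clock: 15.78
ee_pos: [422.4, 201.2, 15.8]
orientation: [0.0, 0.026, 1.0, -0.0]
contact_force: [0.3, 0.8, 0.5]
width: 0.936
grasp_force: 0.0
clock: 16.45
ee_pos: [422.5, 201.9, 17.0]
orientation: [0.001, 0.024, 1.0, 0.0]
contact_force: [0.8, -2.3, 4.3]
width: 0.617
grasp_force: 51.2
clock: 17.03
ee_pos: [424.5, 203.0, 181.1]
orientation: [0.005, 0.025, 1.0, 0.002]
contact_force: [0.7, 0.1, -2.0]
width: 0.623
grasp_force: 53.9
now [424.5 203.  181.1] phi 3.092 q6 -1.22 F [ 0.7  0.1 -2. ] w 53.2 grip 53.9 t 17.0
roll 1.699 dx,dy,dz -190.3 303.9 51.1
```

```bash
python3 -m handwheel '[[0,0,0,0.12,50],[0,0,0,0.12,50],[0,0,0,0.12,50],[0,0,0,0.12,50],[0,0,0,0.12,50],[0,0,0,0.12,50],[0,0,0,0.12,50],[0,0,0,0.12,50],[0,0,0,0.12,50],[0,0,0,0.12,50],[0,0,0,0.12,50],[0,0,0,0.12,50]]'
python3 -m handwheel '[[0,0,0,0.12,50],[0,0,0,0.12,50],[0,0,0,0.019,50],[0,0,0,0,50]]'
python3 - <<'E'
from h import *
plan((699,-39,130,1.393))
E
```

```text
clock: 18.03
ee_pos: [420.3, 201.6, 174.8]
orientation: [-0.0, 0.68, 0.733, -0.001]
contact_force: [0.2, 0.7, -2.3]
width: 0.62
grasp_force: 53.8
clock: 18.37
ee_pos: [420.5, 201.6, 175.1]
orientation: [-0.0, 0.766, 0.642, -0.001]
contact_force: [0.4, 0.6, -1.1]
width: 0.615
grasp_force: 53.8
now [420.5 201.6 175.1] phi 1.395 q6 0.47 F [ 0.4  0.6 -1.1] w 52.5 grip 53.8 t 18.4
roll 0.002 dx,dy,dz -187.6 316.7 45.1
```

```bash
python3 -m handwheel '[[-17,29,0,0,50],[-17,29,0,0,50],[-17,29,0,0,50],[-17,29,0,0,50],[-17,29,0,0,50],[-17,29,0,0,50],[-17,29,0,0,50],[-17,29,0,0,50],[-17,29,5,0,50],[-17,29,20,0,50],[-17.5,26.5,20,0,50],[0,0,30,0,50]]'
python3 -m handwheel '[[0,0,0,0,50],[0,0,0,0,50],[0,0,0,0,50]]'
python3 - <<'E'
from h import *
plan((699,-39,100,1.393)); o,p,f=tool()
S=[env.snapshot(c) for c in("top","side")]
out=[]
for s in S:
    m=filled(blob(bluew(s),proj(s,[p[0],p[1],p[2]+3])[0],32)); print(m.sum(),fit(TR,(p[0],p[1],f),[(s,m)],p[2]-17))
    c=proj(s,[p[0],p[1],40])[0].astype(int); i=s["image"][c[1]-45:c[1]+45,c[0]-45:c[0]+45,::-1]; i=cv2.resize(i,None,fx=4.4,fy=4.4,interpolation=cv2.INTER_CUBIC)
    for a in proj(s,place(TR[[1,3,5,7]],[p[0],p[1],f,p[2]-17])): cv2.circle(i,tuple(((a-c+45.5)*4.4).round().astype(int)),2,(0,0,255),-1)
    out.append(i)
cv2.imwrite("pics/hov.png",np.hstack(out))
E
```

```text
clock: 19.37
ee_pos: [706.7, -44.1, 101.9]
orientation: [0.005, 0.767, 0.642, 0.003]
contact_force: [1.6, -0.6, -1.9]
width: 0.619
grasp_force: 53.8
clock: 19.62
ee_pos: [699.1, -38.1, 101.1]
orientation: [-0.0, 0.767, 0.642, -0.0]
contact_force: [-0.0, -0.3, -1.8]
width: 0.618
grasp_force: 53.7
now [699.1 -38.1 101.1] phi 1.395 q6 0.02 F [-0.  -0.3 -1.8] w 52.8 grip 53.7 t 19.6
roll 0.002 dx,dy,dz -0.9 0.0 1.1
550.0 (np.float64(742.7), np.float64(-49.4), np.float64(1.336), 390)
380.0 (np.float64(703.5), np.float64(-41.4), np.float64(1.181), 223)
```

View pics/hov.png

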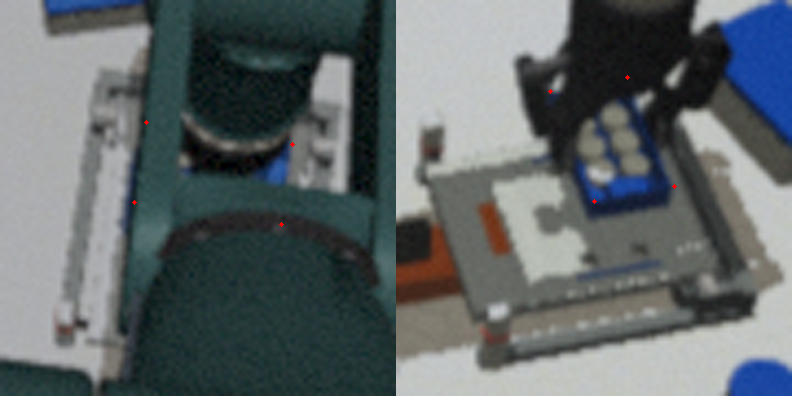

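```bash
cat >> h.py <<'E'
def hang(s,zoff,halfcut=0.0,f0=None):
    "held tray seen by the side camera: near (right, -y) end only; offset of tray from TCP, along loader x and y"
    o,p,f=tool(); f=f if f0 is None else f0
    ps=[p]; 
    m0=bluew(s); c=proj(s,[p[0],p[1],p[2]-zoff+28])[0]
    v,u=np.mgrid[:480,:640]
    e=proj(s,place(np.array([[-48.,0,28],[48,0,28]]),[p[0],p[1],f,p[2]-zoff])); n=e[np.argmax(e[:,1])]; d=(n-c)/np.linalg.norm(n-c)
    reg=((u-c[0])*d[0]+(v-c[1])*d[1]>8)&(np.hypot(u-n[0],v-n[1])<26)
    m=filled(blob(m0,n-2*d,20))
    best=[]
    for dz in(0,):
        g=lambda q:np.abs((sil(None,place(TR,[p[0]+q[0],p[1]+q[1],f,p[2]-zoff+dz]),s)-m)[reg]).sum()
        r=minimize(g,[0,0],method="Nelder-Mead",options=dict(initial_simplex=[[0,0],[-6,0],[0,-6]])); best.append((r.fun.round(1),r.x.round(1)))
    return best,p.round(1),int(m.sum())
E
python3 - <<'E'
from h import *
s=env.snapshot("side")
for z in(15,17,19): print(z,hang(s,z))
E
```

```text
15 ([(np.float64(13.9), array([-2.8, -0.3]))], array([700.4, -38.1, 102.9]), 359)
17 ([(np.float64(13.0), array([-1.8,  1.1]))], array([700.4, -38.1, 102.9]), 359)
19 ([(np.float64(12.6), array([-0.7,  2.1]))], array([700.4, -38.1, 102.9]), 359)
```

```bash
python3 -m handwheel '[[-2.7,-1,15,0,50],[0,0,15,0,50],[0,0,10,0,50],[0,0,4,0,50],[0,0,0,0,50],[0,0,0,0,50]]'
python3 - <<'E'
from h import *
s=env.snapshot("side"); 
print(hang(s,17)); print(fitdeck([698,-40,-.178],[s],0,6)); s=env.snapshot("side"); print(hang(s,17)); plan()
E
```

```text
clock: 20.27
ee_pos: [698.5, -41.0, 57.4]
orientation: [0.0, 0.767, 0.642, 0.0]
contact_force: [0.9, -0.5, -2.0]
width: 0.618
grasp_force: 53.9
([(np.float64(12.6), array([-2.1,  2. ]))], array([698.8, -41.1,  57.8]), 351)
(np.float64(690.3), np.float64(-35.2), np.float64(-0.004), np.float64(-26.2))
([(np.float64(19.7), array([-1.,  1.]))], array([698.9, -41.2,  57.8]), 353)
now [698.9 -41.2  57.8] phi 1.393 q6 0.02 F [ 0.4  0.3 -2.1] w 52.9 grip 53.9 t 20.4
```

```bash
python3 -m handwheel '[[0,0,2,0,50],[0,0,2,0,50],[0,0,2,0,50],[0,0,1,0,50],[0,0,0,0,50],[0,0,0,0,50]]'
python3 - <<'E'
from h import *
plan()
E
```

```text
clock: 20.87
ee_pos: [698.0, -41.2, 49.6]
orientation: [-0.0, 0.767, 0.641, -0.0]
contact_force: [0.2, 1.0, -1.4]
width: 0.623
grasp_force: 53.9
now [698.  -41.2  49.6] phi 1.393 q6 0.02 F [ 0.2  1.  -1.4] w 53.2 grip 53.9 t 20.9
```

```bash
python3 -m handwheel '[[0,0,1.5,0,50],[0,0,1.5,0,50],[0,0,1,0,50],[0,0,0,0,50],[0,0,0,0,50]]'
python3 - <<'E'
from h import *
plan()
E
```

```text
clock: 21.28
ee_pos: [698.3, -41.2, 46.1]
orientation: [0.0, 0.767, 0.641, 0.0]
contact_force: [-0.8, 0.3, 2.2]
width: 0.621
grasp_force: 54.1
now [698.3 -41.2  46.1] phi 1.393 q6 0.02 F [-0.8  0.3  2.2] w 53.0 grip 54.1 t 21.3
```

```bash
python3 -m handwheel '[[0,0,0.5,0,60],[0,0,0,0,70],[0,0,0,0,75],[0,0,0,0,75],[0,0,0,0,75],[0,0,-10,0,75],[0,0,-20,0,75],[0,0,-30,0,75],[0,0,-40,0,75],[0,0,-40,0,75],[0,0,-40,0,75]]'
python3 -m handwheel '[[30,-10,0,0,75],[30,-10,0,0,75],[30,-10,0,0,75],[30,-10,0,0,75],[30,-10,0,0,75],[30,-10,0,0,75],[30,-10,0,0,75],[0,0,0,0,75],[0,0,0,0,75]]'
python3 - <<'E'
from h import *
S=[env.snapshot(c) for c in("top","side")]
print("a on deck",[tuple(map(float,x)) for x in fittray((698,-40,1.393),S,28)])
for n,q in dict(b=(466,407,.08),c=(582,248,0.04),d=(433,-333,-.27)).items():
    print(n,[tuple(map(float,x)) for x in fittray(q,S)])
C=cloud(S[1]);print([np.median(C[v-1:v+2,u-1:u+2,2]).round(1) for u,v in proj(S[1],deckpts([(x,y,z) for x,y,z in((-85,-40,0),(-85,40,0),(0,-43,20),(0,43,20),(-22,0,20),(22,0,20))],(698,-40,-.178),0)).round().astype(int)])
plan((583,249,200,None))
E
```

```text
clock: 22.2
ee_pos: [697.7, -41.2, 227.7]
orientation: [0.0, 0.767, 0.641, -0.0]
contact_force: [0.0, 0.2, -0.5]
width: 0.875
grasp_force: 0.0
clock: 22.95
ee_pos: [666.0, 179.7, 226.1]
orientation: [0.0, 0.766, 0.643, 0.0]
contact_force: [-0.7, -0.8, -0.3]
width: 0.877
grasp_force: 0.0
a on deck [(699.8, -42.6, 1.409, 50.0), (696.4, -43.6, 1.396, 43.0)]
b [(466.4, 407.9, 0.041, 54.0), (464.4, 410.1, 0.073, 203.0)]
c [(572.0, 264.7, 0.524, 569.0), (581.5, 250.2, 0.004, 64.0)]
d [(434.8, -335.9, -0.261, 62.0), (432.7, -334.5, -0.269, 69.0)]
[np.float64(36.3), np.float64(35.8), np.float64(55.6), np.float64(55.7), np.float64(51.3), np.float64(52.8)]
now [666.5 177.4 225.8] phi 1.393 q6 0.34 F [-0.4 -0.5 -0.5] w 74.8 grip 0.0 t 23.1
roll -0.0 dx,dy,dz 55.7 -94.9 25.8
```

```bash
sed -i 's/^def hang(s,zoff,halfcut=0.0,f0=None):/def hang(s,zoff,f0=None,p0=None):/; s/^    o,p,f=tool(); f=f if f0 is None else f0$/    o,p,f=tool(); f=f if f0 is None else f0; p=p if p0 is None else np.array(p0,float)/' h.py
python3 - <<'E'
from h import *
s=env.snapshot("side")
print(hang(s,17,1.393,(698.2,-41.2,45)))
plan((583,249.3,225,3.16))
E
```

```text
([(np.float64(13.9), array([-2.1, -2.8]))], array([698.2, -41.2,  45. ]), 463)
now [666.7 176.9 225.7] phi 1.392 q6 0.34 F [ 0.5 -0.2  0.4] w 75.1 grip 0.0 t 23.1
roll -1.768 dx,dy,dz 82.3 73.9 0.7
```

```bash
python3 -m handwheel '[[0,0,0,-0.12,80],[0,0,0,-0.12,80],[0,0,0,-0.12,80],[0,0,0,-0.12,80],[0,0,0,-0.12,80],[0,0,0,-0.12,80],[0,0,0,-0.12,80],[0,0,0,-0.12,80],[0,0,0,-0.12,80],[0,0,0,-0.12,80],[0,0,0,-0.12,80],[0,0,0,-0.12,80]]'
python3 -m handwheel '[[0,0,0,-0.12,80],[0,0,0,-0.12,80],[0,0,0,-0.088,80],[28,24,0,0,80],[28,24,0,0,80],[26,24,0,0,80],[0,0,0,0,80],[0,0,0,0,80],[0,0,0,0,80]]'
python3 - <<'E'
from h import *
plan((583,247.5,16,3.157))
s=env.snapshot("side"); print(fittray((582,249,0),[s])); plan((583,247.5,16,3.157))
E
```

```text
clock: 24.1
ee_pos: [666.8, 176.0, 225.4]
orientation: [0.0, 0.152, 0.988, -0.0]
contact_force: [0.4, -0.2, -0.6]
width: 0.937
grasp_force: 0.0
clock: 24.85
ee_pos: [584.0, 247.2, 225.7]
orientation: [0.001, -0.009, 1.0, -0.0]
contact_force: [-0.2, 0.7, 0.7]
width: 0.938
grasp_force: 0.0
now [584.  247.2 225.7] phi -3.123 q6 -1.3 F [-0.2  0.7  0.7] w 80.1 grip 0.0 t 24.9
roll -6.28 dx,dy,dz 1.0 0.3 209.7
[(np.float64(582.1), np.float64(249.7), np.float64(0.028), 69)]
now [584.4 247.  225.6] phi -3.124 q6 -1.3 F [-0.2 -0.3 -0.4] w 80.0 grip 0.0 t 24.9
roll -6.281 dx,dy,dz 1.4 0.5 209.6
```

```bash
python3 -m handwheel '[[1.2,0.5,35,0,80],[0,0,40,0,80],[0,0,40,0,80],[0,0,35,0,80],[0,0,30,0,80],[0,0,15,0,80],[0,0,9,0,80],[0,0,5,0,80],[0,0,0,0,80],[0,0,0,0,80]]'
python3 -m handwheel '[[0,0,0,0,70],[0,0,0,0,60],[0,0,0,0,50],[0,0,0,0,50],[0,0,0,0,50],[0,0,0,0,50],[0,0,0,0,50],[0,0,0,0,50]]' 50
python3 -m handwheel '[[0,0,-10,0,50],[0,0,-20,0,50],[0,0,-30,0,50],[0,0,-40,0,50],[0,0,-40,0,50],[0,0,-20,0,50],[0,0,0,0,50],[0,0,0,0,50]]' 50
python3 - <<'E'
from h import *
plan((698.2,-41.2,176,1.393-2*np.pi),(698.2,-41.2,106,1.393-2*np.pi))
E
```

```text
clock: 25.73
ee_pos: [583.2, 248.6, 17.2]
orientation: [0.001, -0.009, 1.0, 0.0]
contact_force: [-0.4, 0.5, 0.8]
width: 0.942
grasp_force: 0.0
clock: 26.4
ee_pos: [583.0, 249.0, 17.9]
orientation: [0.001, -0.01, 1.0, 0.0]
contact_force: [-0.2, -0.9, 5.0]
width: 0.618
grasp_force: 51.4
clock: 27.07
ee_pos: [582.6, 249.1, 178.5]
orientation: [0.002, -0.01, 1.0, 0.001]
contact_force: [0.6, 0.5, -2.7]
width: 0.618
grasp_force: 53.7
now [582.6 249.1 178.5] phi -3.122 q6 -1.29 F [ 0.6  0.5 -2.7] w 52.8 grip 53.7 t 27.1
roll 1.768 dx,dy,dz -265.3 165.1 2.5
roll -0.0 dx,dy,dz 0.0 0.0 70.0
```

```bash
python3 -m handwheel '[[0,0,0,0.12,50],[0,0,0,0.12,50],[0,0,0,0.12,50],[0,0,0,0.12,50],[0,0,0,0.12,50],[0,0,0,0.12,50],[0,0,0,0.12,50],[0,0,0,0.12,50],[0,0,0,0.12,50],[0,0,0,0.12,50],[0,0,0,0.12,50],[0,0,0,0.12,50]]'
python3 -m handwheel '[[0,0,0,0.12,50],[0,0,0,0.12,50],[0,0,0,0.086,50],[-26.5,16.5,0,0,50],[-26.5,16.5,0,0,50],[-26.5,16.5,0,0,50],[-26.5,16.5,0,0,50],[-26.5,16.5,0,0,50],[-26.5,16.5,0,0,50],[-26.5,16.5,0,0,50],[-26.5,16.5,0,0,50],[-26.5,16.5,0,0,50]]'
python3 -m handwheel '[[-26.5,16.5,0,0,50],[0,0,20,0,50],[0,0,20,0,50],[0,0,15,0,50],[0,0,0,0,50],[0,0,0,0,50],[0,0,0,0,50]]'
python3 - <<'E'
from h import *
s=env.snapshot("side"); plan((698.2,-41.2,80,1.393)); print(hang(s,17,p0=(698.2,-41.2,tool()[1][2])))
E
```

```text
clock: 28.07
ee_pos: [580.0, 248.3, 173.9]
orientation: [-0.001, 0.654, 0.756, -0.002]
contact_force: [-0.2, 0.1, -2.2]
width: 0.617
grasp_force: 53.6
clock: 29.07
ee_pos: [684.9, -13.3, 173.8]
orientation: [-0.002, 0.767, 0.642, -0.002]
contact_force: [0.1, 0.4, -1.8]
width: 0.621
grasp_force: 53.6
clock: 29.65
ee_pos: [697.6, -40.8, 121.0]
orientation: [-0.0, 0.766, 0.642, -0.0]
contact_force: [0.7, 0.5, -0.8]
width: 0.619
grasp_force: 53.5
now [698.3 -40.9 121.8] phi 1.395 q6 0.02 F [ 0.6 -0.2 -1.4] w 52.9 grip 53.5 t 29.7
roll 0.002 dx,dy,dz -0.4 -0.0 41.8
([(np.float64(135.3), array([-28.9, -37.5]))], array([698.2, -41.2, 121.8]), 680)
```

```bash
python3 -m handwheel '[[0,0,15,0,50],[0,0,15,0,50],[0,0,10,0,50],[0,0,4,0,50],[0,0,2,0,50],[0,0,2,0,50],[0,0,2,0,50],[0,0,1,0,50],[0,0,0,0,50],[0,0,0,0,50]]'
python3 - <<'E'
from h import *
plan((698.2,-41.2,66,1.393)); env.snapshot("side"); plan()
E
```

```text
clock: 30.53
ee_pos: [698.1, -41.1, 70.7]
orientation: [0.0, 0.767, 0.642, 0.0]
contact_force: [0.8, 0.5, -1.4]
width: 0.621
grasp_force: 53.6
now [698.1 -41.1  70.7] phi 1.395 q6 0.02 F [ 0.8  0.5 -1.4] w 53.1 grip 53.6 t 30.5
roll 0.002 dx,dy,dz -0.1 0.1 4.7
now [698.1 -41.1  70.7] phi 1.395 q6 0.02 F [-0.3  0.3 -1.4] w 53.0 grip 53.6 t 30.6
```

No contact at 70.7, so the pins are in. I go on down, release and back off.

```bash
python3 -m handwheel '[[0,0,1.5,0,50],[0,0,1.5,0,50],[0,0,1,0,50],[0,0,0.5,0,50],[0,0,0,0,50],[0,0,0,0,50]]'
python3 -m handwheel '[[0,0,0,0,60],[0,0,0,0,70],[0,0,0,0,75],[0,0,0,0,75],[0,0,0,0,75],[0,0,-10,0,75],[0,0,-20,0,75],[0,0,-30,0,75],[0,0,-40,0,75],[0,0,-40,0,75],[0,0,-30,0,75]]'
python3 -m handwheel '[[31,-18,0,0,75],[31,-18,0,0,75],[31,-18,0,0,75],[31,-18,0,0,75],[31,-18,0,0,75],[31,-18,0,0,75],[31,-18,0,0,75],[31,-18,0,0,75],[31,-18,0,0,75],[0,0,0,0,75],[0,0,0,0,75]]'
python3 - <<'E'
from h import *
S=[env.snapshot(c) for c in("top","side")]; b=(466,408,.06)
print("b",[tuple(map(float,x)) for x in fittray(b,S)])
print("c on deck",[tuple(map(float,x)) for x in fittray((698,-40,1.393),S,48)])
for s in S:
    C=cloud(s);print([np.median(C[v-1:v+2,u-1:u+2,2]).round(1) for u,v in proj(s,deckpts([(-85,-40,0),(-85,40,0),(0,-43,40),(0,43,40)],(698,-40,-.178),0)).round().astype(int)])
plan((465.5,406,210,3.197))
E
```

```text
clock: 31.08
ee_pos: [698.0, -41.0, 66.9]
orientation: [0.0, 0.766, 0.642, 0.0]
contact_force: [-1.8, 1.3, 5.9]
width: 0.619
grasp_force: 54.4
clock: 32.0
ee_pos: [698.8, -41.1, 240.2]
orientation: [0.001, 0.766, 0.642, 0.001]
contact_force: [0.7, -0.6, -0.0]
width: 0.878
grasp_force: 0.0
clock: 32.92
ee_pos: [586.4, 263.9, 236.5]
orientation: [0.0, 0.765, 0.644, 0.0]
contact_force: [0.2, -0.9, 0.1]
width: 0.882
grasp_force: 0.0
b [(467.0, 408.5, 0.085, 91.0), (464.8, 408.9, 0.099, 206.0)]
c on deck [(697.6, -41.5, 1.398, 31.0), (693.2, -49.5, 1.371, 92.0)]
[np.float64(39.1), np.float64(38.9), np.float64(77.7), np.float64(78.7)]
[np.float64(36.6), np.float64(37.3), np.float64(76.0), np.float64(76.5)]
now [587.5 261.6 236.3] phi 1.395 q6 0.49 F [-0.   0.6 -0.1] w 74.6 grip 0.0 t 33.0
roll -1.802 dx,dy,dz 113.9 151.0 26.3
```

```bash
python3 -m handwheel '[[0,0,0,-0.12,80],[0,0,0,-0.12,80],[0,0,0,-0.12,80],[0,0,0,-0.12,80],[0,0,0,-0.12,80],[0,0,0,-0.12,80],[0,0,0,-0.12,80],[0,0,0,-0.12,80],[0,0,0,-0.12,80],[0,0,0,-0.12,80],[0,0,0,-0.12,80],[0,0,0,-0.12,80]]'
python3 -m handwheel '[[0,0,0,-0.12,80],[0,0,0,-0.12,80],[0,0,0,-0.12,80],[0,0,0,-0.022,80],[0,0,0,0,80],[0,0,0,0,80]]'
python3 - <<'E'
from h import *
plan((466,406,210,None))
E
```

```text
clock: 34.02
ee_pos: [588.2, 260.1, 236.0]
orientation: [0.0, 0.151, 0.989, -0.0]
contact_force: [-0.3, -0.5, 0.2]
width: 0.939
grasp_force: 0.0
clock: 34.52
ee_pos: [587.7, 261.0, 235.9]
orientation: [0.0, -0.035, 0.999, -0.0]
contact_force: [-0.5, -0.3, 1.1]
width: 0.94
grasp_force: 0.0
now [587.7 261.  235.9] phi -3.071 q6 -1.33 F [-0.5 -0.3  1.1] w 80.3 grip 0.0 t 34.5
roll -0.0 dx,dy,dz 111.2 153.2 25.9
```

```bash
python3 -m handwheel '[[22.2,30.6,0,0,80],[22.2,30.6,0,0,80],[22.2,30.6,0,0,80],[22.2,30.6,0,0,80],[22.2,30.8,0,0,80],[0,0,25,0,80],[0,0,25,0,80],[0,0,0,0,80],[0,0,0,0,80]]'
python3 - <<'E'
from h import *
s=env.snapshot("side"); print(fittray((466,408,.07),[s])); plan((465.7,406.5,17,None)); 
i=s["image"]; c=proj(s,[466,406,20])[0].astype(int); cv2.imwrite("pics/b.png",cv2.resize(i[c[1]-40:c[1]+40,c[0]-50:c[0]+50,::-1],None,fx=6,fy=6))
E
```

```text
clock: 35.27
ee_pos: [464.2, 405.6, 184.8]
orientation: [-0.001, -0.037, 0.999, -0.001]
contact_force: [0.2, 0.1, 0.6]
width: 0.938
grasp_force: 0.0
[(np.float64(464.5), np.float64(409.1), np.float64(0.043), 205)]
now [465.4 406.2 186.1] phi -3.068 q6 -1.04 F [-0.9  0.7  0.4] w 79.9 grip 0.0 t 35.3
roll -0.0 dx,dy,dz -0.3 0.3 169.1
```

View pics/b.png

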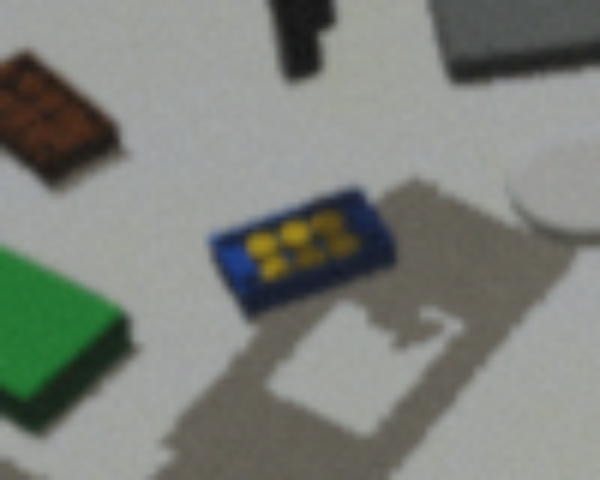

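The blue tray with yellow caps sits at (305,245) in the crop, clear on all sides. The brown look-alike at (60,120) and the slide box are clear of the jaws.

```bash
python3 -m handwheel '[[0,0,40,0,80],[0,0,40,0,80],[0,0,35,0,80],[0,0,25,0,80],[0,0,15,0,80],[0,0,9,0,80],[0,0,4.5,0,80],[0,0,0,0,80],[0,0,0,0,80]]'
python3 -m handwheel '[[0,0,0,0,70],[0,0,0,0,60],[0,0,0,0,50],[0,0,0,0,50],[0,0,0,0,50],[0,0,0,0,50],[0,0,0,0,50],[0,0,0,0,50]]' 50
python3 -m handwheel '[[0,0,-10,0,50],[0,0,-20,0,50],[0,0,-30,0,50],[0,0,-40,0,50],[0,0,-40,0,50],[0,0,-25,0,50],[0,0,0,0,50],[0,0,0,0,50]]' 50
python3 - <<'E'
from h import *
plan((698.2,-41.2,180,1.393-2*np.pi))
E
```

```text
clock: 36.07
ee_pos: [466.4, 407.0, 18.7]
orientation: [0.001, -0.037, 0.999, 0.001]
contact_force: [0.4, 0.6, -0.2]
width: 0.938
grasp_force: 0.0
clock: 36.73
ee_pos: [465.9, 406.8, 18.7]
orientation: [0.001, -0.038, 0.999, 0.0]
contact_force: [-0.3, -0.0, 6.8]
width: 0.62
grasp_force: 51.1
clock: 37.4
ee_pos: [465.9, 407.2, 184.8]
orientation: [0.002, -0.038, 0.999, 0.001]
contact_force: [0.2, -1.1, -2.4]
width: 0.618
grasp_force: 53.7
now [465.9 407.2 184.8] phi -3.066 q6 -1.04 F [ 0.2 -1.1 -2.4] w 52.8 grip 53.7 t 37.4
roll 1.824 dx,dy,dz -400.2 307.9 4.8
```

```bash
python3 -m handwheel '[[0,0,0,0.12,50],[0,0,0,0.12,50],[0,0,0,0.12,50],[0,0,0,0.12,50],[0,0,0,0.12,50],[0,0,0,0.12,50],[0,0,0,0.12,50],[0,0,0,0.12,50],[0,0,0,0.12,50],[0,0,0,0.12,50],[0,0,0,0.12,50],[0,0,0,0.12,50]]'
python3 -m handwheel '[[0,0,0,0.12,50],[0,0,0,0.12,50],[0,0,0,0.12,50],[0,0,0,0.024,50],[0,0,0,0,50]]'
python3 -m handwheel '[[-28,21.5,0,0,50],[-28,21.5,0,0,50],[-28,21.5,0,0,50],[-28,21.5,0,0,50],[-28,21.5,0,0,50],[-28,21.5,0,0,50],[-28,21.5,0,0,50],[-28,21.5,0,0,50],[-28,21.5,0,0,50],[-28,21.5,0,0,50],[-28,21.5,0,0,50],[-28,21.5,0,0,50]]'
python3 -m handwheel '[[-28,21.5,0,0,50],[-28,21.5,0,0,50],[0,0,15,0,50],[0,0,15,0,50],[0,0,15,0,50],[0,0,0,0,50],[0,0,0,0,50],[0,0,0,0,50]]'
python3 - <<'E'
from h import *
plan((698.2,-41.1,95,1.393)); s=env.snapshot("side"); plan((698.2,-41.1,95,1.393))
c=proj(s,[698,-41,90])[0].astype(int); cv2.imwrite("pics/st3.png",cv2.resize(s["image"][c[1]-45:c[1]+45,c[0]-55:c[0]+55,::-1],None,fx=6,fy=6,interpolation=cv2.INTER_CUBIC))
E
```

```text
clock: 38.4
ee_pos: [463.5, 405.4, 180.0]
orientation: [-0.001, 0.633, 0.774, -0.002]
contact_force: [-0.9, 0.7, -1.1]
width: 0.619
grasp_force: 53.6
clock: 38.82
ee_pos: [464.0, 405.7, 180.6]
orientation: [-0.0, 0.767, 0.642, -0.002]
contact_force: [-0.5, 0.9, -2.0]
width: 0.615
grasp_force: 53.6
clock: 39.82
ee_pos: [659.4, 28.4, 181.4]
orientation: [-0.001, 0.766, 0.643, -0.001]
contact_force: [0.9, 0.3, -1.4]
width: 0.62
grasp_force: 53.6
clock: 40.48
ee_pos: [692.0, -32.5, 137.5]
orientation: [0.0, 0.767, 0.642, -0.0]
contact_force: [0.8, 0.2, -1.6]
width: 0.621
grasp_force: 53.5
now [692.  -32.5 137.5] phi 1.394 q6 0.03 F [ 0.8  0.2 -1.6] w 53.0 grip 53.5 t 40.5
roll 0.001 dx,dy,dz -7.4 7.6 42.5
now [692.5 -32.5 138.1] phi 1.394 q6 0.03 F [-0.4 -0.4 -1.8] w 53.2 grip 53.5 t 40.5
roll 0.001 dx,dy,dz -7.4 7.2 43.1
```

View pics/st3.png

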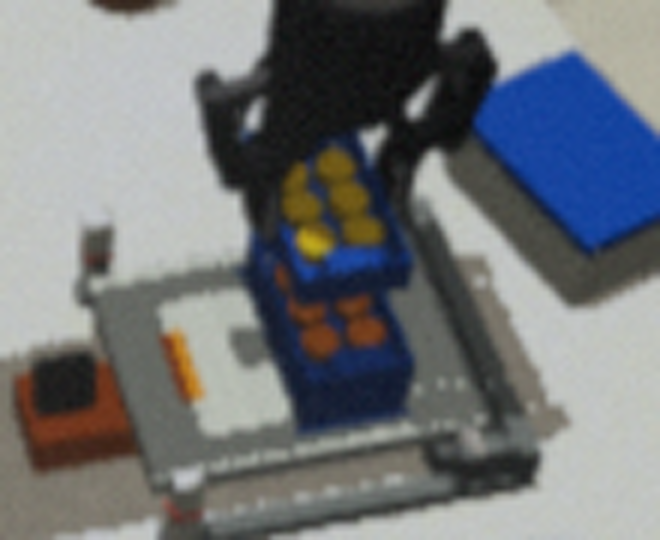

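```bash
python3 -m handwheel '[[-7.4,7.4,0,0,50],[0,0,20,0,50],[0,0,15,0,50],[0,0,6,0,50],[0,0,2,0,50],[0,0,2,0,50],[0,0,1.5,0,50],[0,0,0,0,50],[0,0,0,0,50]]'
python3 - <<'E'
from h import *
plan((698.2,-41.1,87.5,1.393)); env.snapshot("side"); plan()
E
```

```text
clock: 41.28
ee_pos: [698.4, -41.3, 91.6]
orientation: [0.001, 0.767, 0.642, 0.0]
contact_force: [-0.1, -1.1, -1.2]
width: 0.616
grasp_force: 53.6
now [698.4 -41.3  91.6] phi 1.393 q6 0.02 F [-0.1 -1.1 -1.2] w 52.6 grip 53.6 t 41.3
roll -0.0 dx,dy,dz 0.2 -0.3 4.1
now [698.4 -41.3  91.5] phi 1.393 q6 0.02 F [ 0.3  0.4 -1. ] w 52.5 grip 53.6 t 41.3
```

```bash
python3 -m handwheel '[[0,0,1.5,0,50],[0,0,1.5,0,50],[0,0,1,0,50],[0,0,0.5,0,50],[0,0,0,0,50],[0,0,0,0,50]]'
python3 - <<'E'
from h import *
plan()
E
python3 -m handwheel '[[0,0,0,0,60],[0,0,0,0,70],[0,0,0,0,75],[0,0,0,0,75],[0,0,0,0,75],[0,0,-10,0,75],[0,0,-20,0,75],[0,0,-30,0,75],[0,0,-40,0,75],[0,0,-40,0,75],[0,0,-10,0,75]]'
python3 -m handwheel '[[0,0,0,0.12,80],[0,0,0,0.12,80],[0,0,0,0.12,80],[0,0,0,0.12,80],[0,0,0,0.12,80],[0,0,0,0.12,80],[0,0,0,0.12,80],[0,0,0,0.12,80],[0,0,0,0.12,80],[0,0,0,0.12,80],[0,0,0,0.12,80],[0,0,0,0.12,80]]'
python3 -m handwheel '[[0,0,0,0.12,80],[0,0,0,0.098,80],[0,0,0,0,80],[0,0,0,0,80]]'
python3 - <<'E'
from h import *
plan((434,-334,235,None))
E
```

```text
clock: 41.83
ee_pos: [698.1, -41.3, 87.7]
orientation: [0.0, 0.767, 0.641, 0.0]
contact_force: [-2.0, 0.5, 8.1]
width: 0.617
grasp_force: 54.6
now [698.1 -41.3  87.7] phi 1.393 q6 0.02 F [-2.   0.5  8.1] w 52.7 grip 54.6 t 41.8
clock: 42.75
ee_pos: [701.5, -41.7, 244.8]
orientation: [0.004, 0.767, 0.641, 0.004]
contact_force: [1.0, -0.9, 1.0]
width: 0.875
grasp_force: 0.0
clock: 43.75
ee_pos: [697.9, -41.3, 237.0]
orientation: [0.0, 1.0, -0.027, 0.0]
contact_force: [-0.5, -0.3, -0.4]
width: 0.936
grasp_force: 0.0
clock: 44.08
ee_pos: [698.0, -41.2, 236.8]
orientation: [0.0, 0.991, -0.131, 0.0]
contact_force: [1.0, -0.0, -0.8]
width: 0.943
grasp_force: 0.0
now [698.  -41.2 236.8] phi -0.262 q6 1.68 F [ 1.  -0.  -0.8] w 80.6 grip 0.0 t 44.1
roll -0.0 dx,dy,dz -179.1 351.2 1.8
```

```bash
python3 -m handwheel '[[-15,29.3,0,0,80],[-15,29.3,0,0,80],[-15,29.3,0,0,80],[-15,29.3,0,0,80],[-15,29.3,0,0,80],[-15,29.3,0,0,80],[-15,29.3,0,0,80],[-15,29.3,0,0,80],[-15,29.3,0,0,80],[-15,29.3,0,0,80],[-15,29.3,0,0,80],[-14,29,0,0,80]]'
python3 -m handwheel '[[0,0,20,0,80],[0,0,20,0,80],[0,0,0,0,80],[0,0,0,0,80]]'
python3 - <<'E'
from h import *
S=[env.snapshot(c) for c in("top","side")]
print([tuple(map(float,x)) for x in fittray((434,-335,-.265),S)])
print("b on deck",[tuple(map(float,x)) for x in fittray((698,-41,1.393),S[:1],68)])
for s in S:
    C=cloud(s);print([np.median(C[v-1:v+2,u-1:u+2,2]).round(1) for u,v in proj(s,deckpts([(-85,-40,0),(-85,40,0),(0,-43,60),(0,43,60)],(698,-40,-.178),0)).round().astype(int)])
plan((433.8,-333,17,-.262))
E
```

```text
clock: 45.08
ee_pos: [431.8, -334.4, 236.8]
orientation: [0.0, 0.991, -0.13, 0.0]
contact_force: [0.6, -0.6, -0.6]
width: 0.936
grasp_force: 0.0
clock: 45.42
ee_pos: [432.4, -332.9, 195.9]
orientation: [-0.001, 0.991, -0.131, -0.001]
contact_force: [1.2, -0.1, 0.6]
width: 0.937
grasp_force: 0.0
[(433.6, -337.8, -0.254, 288.0), (432.2, -334.3, -0.249, 87.0)]
b on deck [(696.2, -40.8, 1.387, 87.0)]
[np.float64(37.9), np.float64(36.0), np.float64(99.3), np.float64(97.9)]
[np.float64(573.6), np.float64(605.1), np.float64(97.3), np.float64(583.8)]
now [ 433.8 -333.5  197.3] phi -0.264 q6 1.05 F [ 0.  -0.2 -0.1] w 79.9 grip 0.0 t 45.5
roll -0.002 dx,dy,dz -0.1 -0.5 180.3
```

```bash
python3 -m handwheel '[[0,0,40,0,80],[0,0,40,0,80],[0,0,40,0,80],[0,0,30,0,80],[0,0,15,0,80],[0,0,10,0,80],[0,0,5,0,80],[0,0,0,0,80],[0,0,0,0,80]]'
python3 -m handwheel '[[0,0,0,0,70],[0,0,0,0,60],[0,0,0,0,50],[0,0,0,0,50],[0,0,0,0,50],[0,0,0,0,50],[0,0,0,0,50],[0,0,0,0,50]]' 50
python3 -m handwheel '[[0,0,-10,0,50],[0,0,-20,0,50],[0,0,-30,0,50],[0,0,-40,0,50],[0,0,-40,0,50],[0,0,-30,0,50],[0,0,0,0,50],[0,0,0,0,50]]' 50
python3 - <<'E'
from h import *
plan((698.2,-41.2,185,1.393))
E
```

```text
clock: 46.27
ee_pos: [434.1, -334.1, 17.5]
orientation: [0.001, 0.991, -0.132, 0.001]
contact_force: [0.4, -0.8, 0.9]
width: 0.937
grasp_force: 0.0
clock: 46.93
ee_pos: [433.8, -333.8, 17.7]
orientation: [0.001, 0.991, -0.132, 0.001]
contact_force: [0.5, 1.6, 6.9]
width: 0.621
grasp_force: 50.9
clock: 47.6
ee_pos: [434.0, -334.3, 189.1]
orientation: [0.002, 0.991, -0.132, 0.002]
contact_force: [-0.4, -0.1, -1.3]
width: 0.619
grasp_force: 53.9
now [ 434.  -334.3  189.1] phi -0.265 q6 1.05 F [-0.4 -0.1 -1.3] w 52.8 grip 53.9 t 47.6
roll -1.658 dx,dy,dz 335.2 208.2 4.1
```

```bash
python3 -m handwheel '[[0,0,0,-0.12,50],[0,0,0,-0.12,50],[0,0,0,-0.12,50],[0,0,0,-0.12,50],[0,0,0,-0.12,50],[0,0,0,-0.12,50],[0,0,0,-0.12,50],[0,0,0,-0.12,50],[0,0,0,-0.12,50],[0,0,0,-0.12,50],[0,0,0,-0.12,50],[0,0,0,-0.12,50]]'
python3 -m handwheel '[[0,0,0,-0.12,50],[0,0,0,-0.098,50],[28,17.4,0,0,50],[28,17.4,0,0,50],[28,17.4,0,0,50],[28,17.4,0,0,50],[28,17.4,0,0,50],[28,17.4,0,0,50],[28,17.4,0,0,50],[28,17.4,0,0,50]]'
python3 -m handwheel '[[28,17.4,0,0,50],[28,17.4,0,0,50],[28,17.4,0,0,50],[27,17,0,0,50],[0,0,0,0,50],[0,0,20,0,50],[0,0,20,0,50],[0,0,0,0,50],[0,0,0,0,50],[0,0,0,0,50]]'
python3 - <<'E'
from h import *
s=env.snapshot("side"); plan((698.2,-41.1,115,1.393))
E
```

```text
clock: 48.6
ee_pos: [431.7, -332.1, 184.4]
orientation: [-0.002, 0.831, 0.557, -0.0]
contact_force: [-0.2, -0.1, -1.4]
width: 0.619
grasp_force: 53.8
clock: 49.43
ee_pos: [609.0, -135.6, 184.2]
orientation: [-0.002, 0.767, 0.641, -0.001]
contact_force: [1.0, -0.0, -1.2]
width: 0.619
grasp_force: 53.8
clock: 50.27
ee_pos: [697.0, -40.9, 146.0]
orientation: [-0.0, 0.767, 0.641, -0.0]
contact_force: [-0.5, -0.3, -0.4]
width: 0.619
grasp_force: 53.7
now [697.7 -41.  146.9] phi 1.392 q6 0.02 F [ 1.  -0.6 -2. ] w 53.0 grip 53.7 t 50.3
roll -0.001 dx,dy,dz -0.0 0.5 31.9
```

```bash
python3 -m handwheel '[[0,0.4,15,0,50],[0,0,10,0,50],[0,0,5,0,50],[0,0,2,0,50],[0,0,2,0,50],[0,0,2,0,50],[0,0,0,0,50],[0,0,0,0,50]]'
python3 - <<'E'
from h import *
plan((698.2,-41.1,106.5,1.393)); env.snapshot("side"); plan()
E
```

```text
clock: 50.98
ee_pos: [698.5, -40.8, 110.8]
orientation: [0.001, 0.767, 0.641, 0.0]
contact_force: [1.3, -1.2, -0.9]
width: 0.619
grasp_force: 53.8
now [698.5 -40.8 110.8] phi 1.393 q6 0.02 F [ 1.3 -1.2 -0.9] w 52.9 grip 53.8 t 51.0
roll -0.0 dx,dy,dz -0.4 -0.3 4.3
now [698.5 -40.8 110.8] phi 1.393 q6 0.02 F [ 1.4 -0.4 -1. ] w 52.7 grip 53.8 t 51.0
```

```bash
python3 -m handwheel '[[0,0,1.5,0,50],[0,0,1.5,0,50],[0,0,1,0,50],[0,0,0.8,0,50],[0,0,0,0,50],[0,0,0,0,50]]'
python3 -m handwheel '[[0,0,0,0,60],[0,0,0,0,70],[0,0,0,0,75],[0,0,0,0,75],[0,0,0,0,75],[0,0,-10,0,75],[0,0,-20,0,75],[0,0,-30,0,75],[0,0,-40,0,75],[0,0,-30,0,75]]'
python3 -m handwheel '[[-25,22,0,0,40],[-25,22,0,0,40],[-25,22,0,0,20],[-25,22,0,0,0],[-25,22,0,0,0],[-25,22,0,0,0],[-25,22,0,0,0],[-25,22,0,0,0],[0,0,0,0,0],[0,0,0,0,0]]'
python3 - <<'E'
from h import *
S=[env.snapshot(c) for c in("top","side")]; out=[]
for s in S:
    C=cloud(s);print([np.median(C[v-1:v+2,u-1:u+2,2]).round(1) for u,v in proj(s,deckpts([(-85,-40,0),(-85,40,0),(0,-43,80),(0,43,80)],(698,-40,-.178),0)).round().astype(int)])
    c=proj(s,[670,-80,60])[0].astype(int); out.append(cv2.resize(s["image"][c[1]-60:c[1]+60,c[0]-50:c[0]+50,::-1],None,fx=4,fy=4,interpolation=cv2.INTER_CUBIC))
cv2.imwrite("pics/st4.png",np.hstack(out)); plan()
E
```

```text
clock: 51.53
ee_pos: [698.3, -40.7, 106.6]
orientation: [0.0, 0.767, 0.641, 0.0]
contact_force: [0.9, 0.0, 6.7]
width: 0.624
grasp_force: 54.7
clock: 52.37
ee_pos: [698.2, -40.7, 238.7]
orientation: [0.001, 0.767, 0.641, 0.0]
contact_force: [0.5, -0.8, 1.0]
width: 0.881
grasp_force: 0.0
clock: 53.2
ee_pos: [835.6, -270.8, 234.6]
orientation: [-0.0, 0.768, 0.641, -0.0]
contact_force: [0.2, 0.2, -0.8]
width: 0.002
grasp_force: 0.0
[np.float64(743.5), np.float64(735.5), np.float64(743.4), np.float64(733.2)]
[np.float64(39.3), np.float64(36.3), np.float64(115.7), np.float64(115.8)]
now [ 835.3 -267.9  235.6] phi 1.393 q6 -0.21 F [ 0.6 -0.   1. ] w 0.2 grip 0.0 t 53.3
```

View pics/st4.png

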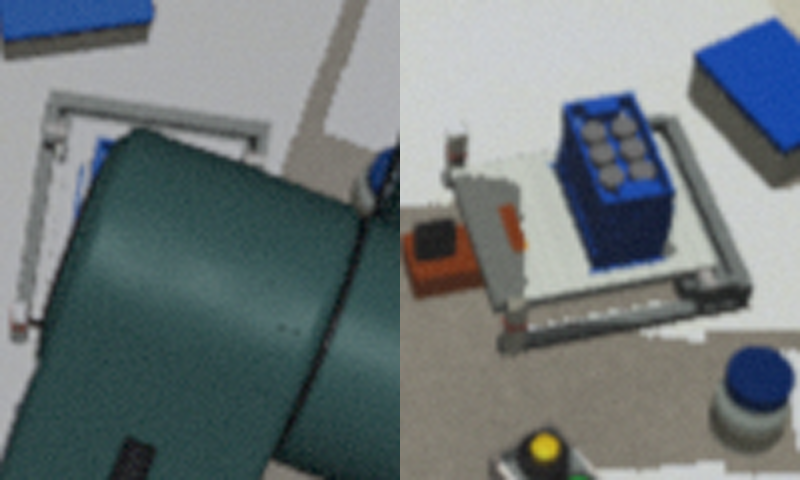

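Stack of four is flush (top at 116 mm = 36+80), and the deck rests on the wedge. Next, precise key positions from the first (unobstructed) pictures.

Run:
```python
from h import *
H=dict(y=(20,38),g=(45,85),r=(172,8),b=(98,125)); G=dict(top=dict(y=(416.5,217.5),g=(429,215.5),r=(441.5,213),b=(454,210.5)),side=dict(y=(371,315),g=(379.5,325.5),r=(388.5,336),b=(398,348)))
for c in G:
    s=env.snapshot(c); s["image"]=cv2.imread(f"pics/{c}0.png")[:,:,::-1].copy(); h=hsv(s)
    A=[]
    for k,(lo,hi) in H.items():
        hu=h[...,0]; m=((hu>=lo)&(hu<=hi) if lo<hi else (hu>=lo)|(hu<=hi))&(h[...,1]>110)&(h[...,2]>60)
        v,u=np.mgrid[:480,:640]; m&=np.hypot(u-G[c][k][0],v-G[c][k][1])<6
        A.append(ray(s,(u[m].mean(),v[m].mean()),52)); print(c,k,m.sum(),A[-1].round(1))
    A=np.array(A); d=(A[3]-A[0]); print(np.linalg.norm(d),A.mean(0).round(1),np.arctan2(d[1],d[0]))
plan()
```

```text
top y 48 [ 560.9 -210.3]
top g 42 [ 567.6 -247.6]
top r 45 [ 574.8 -285.3]
top b 42 [ 581.  -322.1]
113.61459807235151 [ 571.1 -266.3] -1.3937652854398903
side y 46 [ 557.  -212.3]
side g 44 [ 564.1 -249.4]
side r 48 [ 571. -287.]
side b 47 [ 577.7 -323.9]
113.48143197858091 [ 567.4 -268.1] -1.3871742684867714
now [ 835.4 -267.1  236.3] phi 1.394 q6 -0.21 F [-0.3  0.2  0.1] w -0.2 grip 0.0 t 53.4
```

```bash
python3 -m handwheel '[[0,0,0,-0.12,0],[0,0,0,-0.12,0],[0,0,0,-0.118,0],[0,0,0,0,0]]'
python3 - <<'E'
from h import *
plan((579.6,-322.6,150,1.752))
E
```

```text
clock: 53.73
ee_pos: [835.5, -266.9, 236.5]
orientation: [0.0, 0.638, 0.77, 0.0]
contact_force: [0.5, 0.1, 0.5]
width: 0.002
grasp_force: 0.0
now [ 835.5 -266.9  236.5] phi 1.757 q6 -0.57 F [0.5 0.1 0.5] w 0.2 grip 0.0 t 53.7
roll 0.005 dx,dy,dz -8.6 -261.8 86.5
```

```bash
python3 -m handwheel '[[-1,-32.7,0,0,0],[-1,-32.7,0,0,0],[-1,-32.7,0,0,0],[-1,-32.7,0,0,0],[-1,-32.7,0,0,0],[-1,-32.7,0,0,0],[-1,-32.7,0,0,0],[-1.6,-32.9,0,0.005,0],[0,0,40,0,0],[0,0,40,0,0],[0,0,40,0,0],[0,0,25,0,0]]'
python3 -m handwheel '[[0,0,10,0,0],[0,0,0,0,0],[0,0,0,0,0]]'
python3 - <<'E'
from h import *
plan((579.6,-322.6,63,None)); s=env.snapshot("side"); c=proj(s,[575,-300,60])[0].astype(int); cv2.imwrite("pics/key.png",cv2.resize(s["image"][c[1]-40:c[1]+40,c[0]-40:c[0]+40,::-1],None,fx=6,fy=6,interpolation=cv2.INTER_CUBIC))
E
```

```text
clock: 54.73
ee_pos: [577.7, -322.1, 88.0]
orientation: [-0.002, 0.644, 0.765, -0.0]
contact_force: [0.2, -0.2, -0.5]
width: 0.001
grasp_force: 0.0
clock: 54.98
ee_pos: [580.3, -323.8, 81.6]
orientation: [0.0, 0.643, 0.766, -0.0]
contact_force: [1.3, -0.1, 0.1]
width: -0.001
grasp_force: 0.0
now [ 580.3 -323.8   81.6] phi 1.745 q6 -0.79 F [ 1.3 -0.1  0.1] w -0.1 grip 0.0 t 55.0
roll -0.0 dx,dy,dz 1.3 -0.5 18.6
```

View pics/key.png

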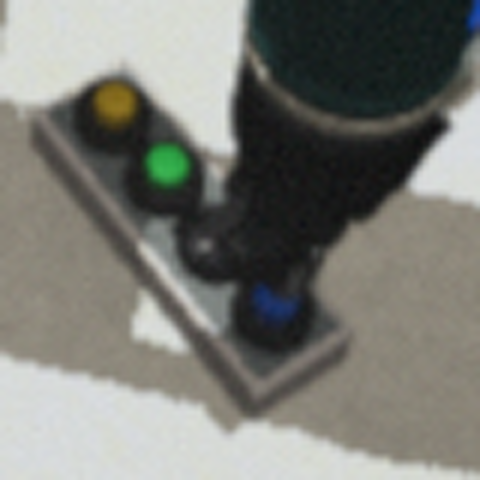

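```bash
python3 -m handwheel '[[1,-0.5,10,0,0],[0,0,5.5,0,0],[0,0,3,0,0],[0,0,2,0,0],[0,0,0,0,0],[0,0,0,0,0]]'
```

```text
clock: 55.53
ee_pos: [579.2, -323.1, 60.4]
orientation: [0.0, 0.643, 0.766, 0.0]
contact_force: [0.1, 0.7, 2.3]
width: -0.0
grasp_force: 1.4
```

```bash
python3 -m handwheel '[[0,0,2,0,0],[0,0,2,0,0],[0,0,1.5,0,0],[0,0,0,0,0],[0,0,0,0,0],[0,0,0,0,0]]'
```

```text
clock: 56.03
ee_pos: [579.3, -323.2, 56.8]
orientation: [0.001, 0.643, 0.766, 0.0]
contact_force: [-3.1, 4.6, 19.4]
width: 0.001
grasp_force: 9.4
```

Blue is fully down at 19 N. Now yellow, 114 mm along the row.

```bash
python3 -m handwheel '[[0,0,-10,0,0],[0,0,-20,0,0],[0,0,-5,0,0],[28.5,0,0,0,0],[28.5,0,0,0,0],[28.5,0,0,0,0],[28.5,0,0,0,0],[0,0,0,0,0],[0,0,0,0,0],[0,0,0,0,0]]'
python3 - <<'E'
from h import *
plan((559,-210.6,62,None)); s=env.snapshot("side"); plan((559,-210.6,62,None))
E
```

```text
clock: 56.87
ee_pos: [559.6, -211.3, 89.4]
orientation: [0.001, 0.642, 0.766, -0.0]
contact_force: [-0.5, -1.0, -0.6]
width: -0.001
grasp_force: 0.0
now [ 559.6 -211.3   89.4] phi 1.746 q6 -0.65 F [-0.5 -1.  -0.6] w -0.0 grip 0.0 t 56.9
roll -0.0 dx,dy,dz 0.8 -0.5 27.4
now [ 559.8 -211.9   89.5] phi 1.746 q6 -0.65 F [-0.5  0.1  0.8] w 0.1 grip 0.0 t 56.9
roll -0.0 dx,dy,dz 1.4 -0.6 27.5
```

```bash
python3 -m handwheel '[[1,-0.5,15,0,0],[0,0,10,0,0],[0,0,4,0,0],[0,0,2,0,0],[0,0,2,0,0],[0,0,0.5,0,0],[0,0,0,0,0],[0,0,0,0,0],[0,0,0,0,0]]'
```

```text
clock: 57.67
ee_pos: [558.4, -210.9, 57.1]
orientation: [0.0, 0.643, 0.766, -0.0]
contact_force: [-3.1, -1.9, 7.2]
width: 0.002
grasp_force: 3.8
```

```bash
python3 -m handwheel '[[0,0,1.2,0,0],[0,0,0,0,0],[0,0,0,0,0]]'
python3 -m handwheel '[[0,0,-10,0,0],[0,0,-20,0,0],[0,0,-5,0,0],[-19,0,0,0,0],[-19,0,0,0,0],[0,0,0,0,0],[0,0,0,0,0],[0,0,0,0,0]]'
python3 - <<'E'
from h import *
s=env.snapshot("side"); plan((565.9,-247.8,62,None))
E
```

```text
clock: 57.92
ee_pos: [558.5, -210.9, 56.9]
orientation: [0.001, 0.643, 0.766, -0.0]
contact_force: [-4.9, -1.8, 16.0]
width: -0.0
grasp_force: 8.4
clock: 58.58
ee_pos: [564.5, -247.3, 89.1]
orientation: [-0.001, 0.643, 0.766, -0.0]
contact_force: [0.2, -0.2, 0.4]
width: -0.001
grasp_force: 0.0
now [ 564.4 -246.9   89.1] phi 1.745 q6 -0.7 F [-0.4  1.4 -0. ] w 0.1 grip 0.0 t 58.6
roll -0.0 dx,dy,dz -1.2 1.3 27.1
```

```bash
python3 -m handwheel '[[0,1,15,0,0],[0,0,10,0,0],[0,0,4,0,0],[0,0,2,0,0],[0,0,2,0,0],[0,0,1.5,0,0],[0,0,0,0,0],[0,0,0,0,0],[0,0,0,0,0]]'
```

```text
clock: 59.38
ee_pos: [565.3, -246.2, 56.9]
orientation: [-0.001, 0.643, 0.766, -0.0]
contact_force: [-4.8, 3.7, 15.1]
width: -0.0
grasp_force: 7.3
```

Green is fully down. I retreat and check everything before handing in.

```bash
python3 -m handwheel '[[0,0,-10,0,0],[0,0,-25,0,0],[0,0,-40,0,0],[0,0,-40,0,0],[0,0,-40,0,0],[0,-30,0,0,0],[0,-30,0,0,0],[0,-30,0,0,0],[-30,0,0,0,0],[-30,0,0,0,0],[0,0,0,0,0],[0,0,0,0,0]]'
python3 - <<'E'
from h import *
S=[env.snapshot(c) for c in("top","side")]; out=[]; plan()
for s in S:
    C=cloud(s);print([np.median(C[v-1:v+2,u-1:u+2,2]).round(1) for u,v in proj(s,deckpts([(-85,-40,0),(-85,40,0),(0,-43,80),(0,43,80)],(698,-40,-.178),0)).round().astype(int)])
    c=proj(s,[620,-120,40])[0].astype(int); out.append(cv2.resize(s["image"][c[1]-75:c[1]+75,c[0]-66:c[0]+66,::-1],None,fx=3,fy=3,interpolation=cv2.INTER_CUBIC))
cv2.imwrite("pics/end.png",np.hstack(out))
E
```

```text
clock: 60.38
ee_pos: [488.0, -323.4, 210.7]
orientation: [0.001, 0.643, 0.766, -0.0]
contact_force: [-0.2, -0.1, -0.0]
width: -0.003
grasp_force: 0.0
now [ 487.6 -321.4  210.3] phi 1.746 q6 -0.88 F [-0.1 -0.5  0. ] w 0.1 grip 0.0 t 60.5
[np.float64(40.0), np.float64(38.2), np.float64(120.4), np.float64(119.0)]
[np.float64(456.8), np.float64(554.0), np.float64(582.2), np.float64(619.6)]
```

View pics/end.png

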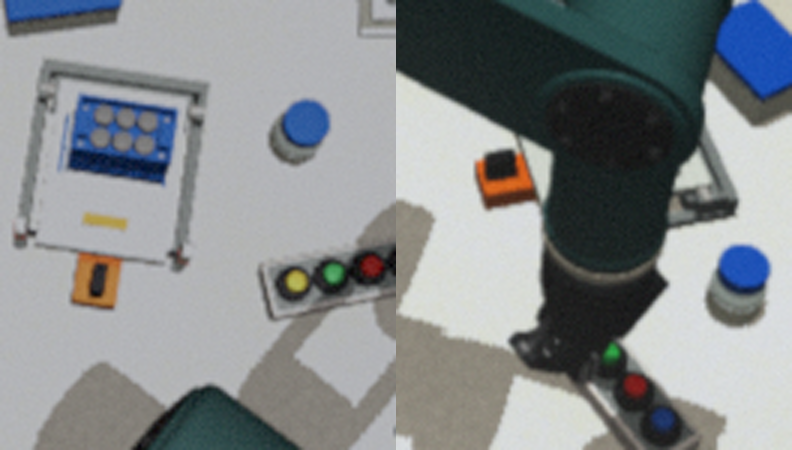

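```bash
python3 -m handwheel '[[0,-30,0,0,0],[-35,0,0,0,0],[-35,0,0,0,0],[-35,0,0,0,0],[-35,0,0,0,0],[0,0,0,0,0],[0,0,0,0,0]]'
python3 - <<'E'
from h import *
for c in("top","side"):
    s=env.snapshot(c); C=cloud(s); f=lambda P:np.median([C[v,u,2] for u,v in proj(s,deckpts(P,(698,-40,-.178),0)).round().astype(int)]).round(1)
    Y=[y for y in range(-52,53,3) if abs(y)>8]
    print(c,"front",f([(x,y,0) for x in(-92,-85,-65,-58) for y in Y]),"rear",f([(x,y,0) for x in(38,42,46) for y in Y]),"bench",f([(x,y,-36) for x in range(-190,-150,5) for y in(-60,-50,50,60)]),"stack",f([(x,y,80) for x in range(-24,25,3) for y in(-45,-44,44,45)]))
plan()
E
```

```text
clock: 61.07
ee_pos: [483.0, -465.5, 209.9]
orientation: [-0.0, 0.643, 0.766, 0.0]
contact_force: [-0.9, 0.6, -0.1]
width: -0.0
grasp_force: 0.0
top front 39.0 rear 108.8 bench 1.3 stack 116.9
side front 641.0 rear 567.3 bench 603.1 stack 594.4
now [ 482.6 -463.2  209.9] phi 1.747 q6 -1.04 F [0.2 0.6 0.2] w -0.4 grip 0.0 t 61.2
```

The front of the deck reads 39.0 mm in the top camera, which read the level deck as about 38.3, so it is within 1 mm of the mark. The stack is in place and the arm is clear, so I hand in.

```bash
python3 -c "
from station import env
print(env.job_done())"
```

```text
the job is handed in; nothing more can be done
None
```

I handed the job in at about 61 s with every step done: the wedge holds the deck within about 1 mm of the red mark, all four blue trays are stacked and pinned on it, and blue, yellow and green were pressed fully down in that order; hand-in returned no verdict.

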